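# Tighten a gearbox cover in cross order

## Task

Take the box key with the square handle and use it to tighten the four square-headed screws of the tilted gearbox cover evenly, clockwise, in two passes, each pass in cross order (after the first screw the one opposite, then the other two): in the first pass give every screw about an eighth of a turn, in the second turn every screw fully home against its stop. Turn the screws only with the key, keeping the fingers off the housing, leave the other objects undisturbed, and finally put the key back upright over the post of its stand and let go.

Things in the scene. Friction and masses are not known exactly. Their poses are not given: they have to be found in the camera images.
- housing: heavy grey gearbox housing fixed to the worktop: square base plate 130x130x12 mm, above it a round flange 144 mm across with an aluminium cover 140 mm across, whose flat face is tilted 30 degrees from level and leans towards the robot. Origin: centre of the underside of the base, z up; the face's outward normal is (-sin30, 0, cos30) in the housing's axes, so 'up the slope' is (cos30, 0, sin30).
- hub (a point): centre of the outer face of the cover, 95 mm above the housing's origin (axes as the housing's, not tilted). A steel shaft end 22 mm across stands out 37 mm from the face here, through a boss 48 mm across and 8 mm high.
- screw_0_seat (a point): upper left cover screw seen from the robot: point on the face, on its axis, 50 mm from hub (35 to the side, 35 along the slope). z: out along the screw; x, y: square to the head's flats, turning with it (x up the slope at joint 0; white line on collar along +x). Heights: collar 31 mm across to 3 mm; head 18 mm across flats to 13 mm; crown bevelled to 11 mm at 17 mm. Oppopoint it: screw 2.
- screw_0 (a joint): upper left cover screw: rad turned clockwise (tightening) as seen looking onto its head; 0 to 0.2 at the start, 1.5 (86 degrees) at the hard stop where it is fully home. It turns stiffly (0.15 N m) and stays where it is left.
- screw_1_seat (a point): upper right cover screw seen from the robot: point on the face, on its axis, 50 mm from hub (35 to the side, 35 along the slope). z: out along the screw; x, y: square to the head's flats, turning with it (x up the slope at joint 0; white line on collar along +x). Heights: collar 31 mm across to 3 mm; head 18 mm across flats to 13 mm; crown bevelled to 11 mm at 17 mm. Oppopoint it: screw 3.
- screw_1 (a joint): upper right cover screw: rad turned clockwise (tightening) as seen looking onto its head; 0 to 0.2 at the start, 1.5 (86 degrees) at the hard stop where it is fully home. It turns stiffly (0.15 N m) and stays where it is left.
- screw_2_seat (a point): lower right cover screw seen from the robot: point on the face, on its axis, 50 mm from hub (35 to the side, 35 along the slope). z: out along the screw; x, y: square to the head's flats, turning with it (x up the slope at joint 0; white line on collar along +x). Heights: collar 31 mm across to 3 mm; head 18 mm across flats to 13 mm; crown bevelled to 11 mm at 17 mm. Oppopoint it: screw 0.
- screw_2 (a joint): lower right cover screw: rad turned clockwise (tightening) as seen looking onto its head; 0 to 0.2 at the start, 1.5 (86 degrees) at the hard stop where it is fully home. It turns stiffly (0.15 N m) and stays where it is left.
- screw_3_seat (a point): lower left cover screw seen from the robot: point on the face, on its axis, 50 mm from hub (35 to the side, 35 along the slope). z: out along the screw; x, y: square to the head's flats, turning with it (x up the slope at joint 0; white line on collar along +x). Heights: collar 31 mm across to 3 mm; head 18 mm across flats to 13 mm; crown bevelled to 11 mm at 17 mm. Oppopoint it: screw 1.
- screw_3 (a joint): lower left cover screw: rad turned clockwise (tightening) as seen looking onto its head; 0 to 0.2 at the start, 1.5 (86 degrees) at the hard stop where it is fully home. It turns stiffly (0.15 N m) and stays where it is left.
- box_key: the key that fits: upright steel square-tube box key with a black square plastic handle, 122 mm tall, 0.14 to 0.28 kg. Origin: centre of the open mouth at its lower end, z up the shank. Square bore 21 mm wide, 22 mm deep; outside 29 mm square from 0 to 26 mm; round shank 14 mm thick from 26 to 62 mm. It starts over the post of its stand, standing on the plate.
- key_grip (a point): centre of the box key's handle, 92 mm above its mouth on its axis; handle 24x24 mm, from 62 to 122 mm above the mouth, its flats parallel to the bore's (along x and y). The bore has 1.5 mm of play on each side of a screw head, so about 0.17 rad of turning play each way.
- stand: fixed steel stand of the box key: plate 60x60x10 mm with a square aluminium post, 18 mm across flats, from 10 to 23 mm, bevelled to 12 mm across at 27 mm. Origin: centre of its underside, z up; x and y square to the post's flats.
- spare_key: smaller similar key with a round black handle 20 mm thick, too small for the screws, 99 mm tall, standing on its own small stand (44 mm plate). Leave alone. Origin: centre of its mouth.
- solvent_bottle: bystander: white squeeze bottle with red spout, 64x78x191 mm, origin under its centre.
- mix_cup: bystander: open cup 65 mm across, 59 mm tall, origin under its centre.
- ink_small: bystander: small ink tin 64 mm across, 54 mm tall, origin under its centre.
Mind the look-alikes: they are no part of the job. Leave any pink or white look-alike of the box_key alone.

How it is judged:
By the outcome, as a careful person would: the job done as asked, in the order asked, and still so for the second after the job is handed in, with the robot touching nothing.
It also fails if it takes over 72 s, if anything falls off the work surface, if the arm or the gripper's body presses on something with over 40 N, if the wrist force passes 120 N, or if a joint passes its speed limit or range.

## Robot

A 7-joint arm with a two-finger parallel gripper is mounted at the origin on a cart in front of the work surface, level with it; the furniture and walls round the work are solid. World frame = base frame: x ahead of the robot, y to its left, z up, the work surface at z = 0. Lengths are in mm, angles in rad, forces in N, time in s.
With the tool pointing down it reaches from about 425 to 950 mm from the base axis. Payload 16.7 kg.
Tool frame: the origin (TCP) lies on the mounting face of the last link; the fingertips stand 199 mm ahead of it and the grasp point (between the pads) lies arm.grip_point_offset ahead of it (arm.grip_point_offset is the distance from the TCP to the grasp point, in mm); z points along the fingers, y is the line along which they close (so a half turn about z gives the same grasp; the last joint's range is limited). The gripper opens to 94 mm and grips with 3 to 60 N. Pads are 16 mm wide; open, the fingers measure 119 mm over their backs; the gripper's body (75 mm by 177 mm) begins 78 mm behind the grasp point.
Start: joints at [1.016, 0.426, 0.074, 1.606, -0.034, 1.111, -0.067], TCP at [266.424, -620.166, 404.667] pointing down, gripper open.
Joint ranges: [-2.85, 2.85], [-0.5, 2.14], [-1.23, 1.37], [0.21, 2.46], [-1.02, 4.16], [0.16, 2.05], [-2.73, 2.73]. Speed limits (rad/s): [1.89, 1.89, 2.39, 2.39, 3.01, 3.01, 3.01].

## Interface

Orientations are given as a rotation vector (axis times angle).
In Python, from plant import arm, optics gives the robot as it stands.
- The arm moves only by the shell command python3 -m pendant 'ROWS'. ROWS is a JSON list of rows, 1 to 10 of them, each of 7 numbers: dx, dy, dz in mm, then a rotation vector rx, ry, rz in rad, then the opening from 0.0 (shut) to 1.0 (fully open); each row is the pose to reach, as a shift and turn from the pose commanded when the command began, along the tool's axes at that moment; what a row does not reach only later rows make up. A row lasts 1/10 s, in which the tool goes at most 50 mm and 0.15 rad, less where a joint would pass 70% of its speed; a pose out of reach is approached as far as the arm can. The fingers move at their own pace and stop on an object; the grip force is fixed at half the most. Time passes only in rows, so rows that do not move let the fingers close. It prints the time, the measured TCP pose, the force, the opening and the grip force at its end.
- arm.observe(): the state, without advancing time (a new reading comes with each control period).
- optics.capture(name): name is "side" or "top"; returns a dict with "color" (420x560x3 uint8, red, green, blue), "fovy" (degrees; the focal length in pixels is half the picture's height over the tangent of half this angle, whatever the lens; pixels are square), "cx", "cy" (the principal point, pixels), "dist_coeffs" ([k1, k2, p1, p2, k3] as OpenCV has them; the pictures are not rectified), "origin" and "attitude" of the camera in the world. Camera axes: x right, y up, looking along -z (the intrinsics and any distortion apply to the point x, -y, -z); pixel columns grow to the right and rows downward; lengths in mm; the calibration is good to about 2 mm. A picture is of the moment at which its call begins. There is no depth.
- arm.finish_job(): hands the job in; it is judged then, once.
The state is a dict: "time_s": time; "joints": joint angles; "joint_vel": joint speeds; "joint_efforts": joint torques, N m; "tool_pos": TCP position; "ee_rot": TCP orientation; "wrist_force": force on the tool from outside, world axes, zero at the start; "torque": the same for the moment, N m; "finger_gap": opening from 0.0 (shut) to 1.0 (fully open); "finger_force": force on a finger pad.
Only numpy, scipy, OpenCV 4.12 (cv2) and the standard library are available. Lean on these libraries where they do the work, as an engineer would, in place of code of your own. Each camera call takes 0.05 s, during which the arm holds its last target. There are 200 camera calls.

## Working session

There is one attempt and no reset: what is moved stays moved. The work goes in short steps, Python scripts to look and compute and a shell command to move; the robot and the scene stay as the last step left them, time stands still between calls to the robot, and variables do not carry over. Pictures are saved under pics/ and viewed, at most 10 in all, crops included, and the job is handed in when it is done.

```bash
ls; mkdir -p pics; python3 - <<'E'
from plant import arm,optics
import cv2,json
print(arm.observe(), arm.grip_point_offset)
for n in ("side","top"):
    c=optics.capture(n); cv2.imwrite(f"pics/{n}0.png",c["color"][:,:,::-1])
    print(n,{k:v for k,v in c.items() if k!="color"})
E
```

```text
pics
{'time_s': 0.0, 'joints': array([ 1.01548403,  0.4267617 ,  0.07380135,  1.60661168, -0.03407525,
        1.11079485, -0.06709656]), 'joint_vel': array([-0.00047906, -0.00191536, -0.00011872, -0.00071198,  0.00057866,
       -0.00172011, -0.00323556]), 'joint_efforts': array([ 1.88046884e-03, -9.35827374e+01,  3.66763003e+00, -4.54182351e+01,
       -4.85809625e-02,  2.02695286e-02,  1.56477472e-04]), 'tool_pos': array([ 266.40506308, -620.00462587,  403.95209374]), 'ee_rot': array([-3.07589382e+00, -6.32870859e-01,  5.71873769e-04]), 'wrist_force': array([-0.31061491, -0.79153367,  0.18520047]), 'torque': array([-0.03977515, -0.06318078, -0.0116695 ]), 'finger_force': 0.0, 'finger_gap': 1.0032018548585264} 180.4
side {'fovy': 53.82576966759395, 'cx': 283.8879013268279, 'cy': 213.55672660636705, 'dist_coeffs': array([0.0355608, 0.       , 0.       , 0.       , 0.       ]), 'origin': array([ 350.6528057 , -616.26069253,  515.48088317]), 'attitude': array([ 1.0504008 , -0.10192089, -0.18346306])}
top {'fovy': 52.99674217500664, 'cx': 279.52515356977085, 'cy': 207.044505594235, 'dist_coeffs': array([-0.00614713,  0.        ,  0.        ,  0.        ,  0.        ]), 'origin': array([ 306.36194416,  131.14056921, 1031.79999965]), 'attitude': array([ 0.15323759, -0.17560957, -1.72407054])}
```

View pics/side0.png

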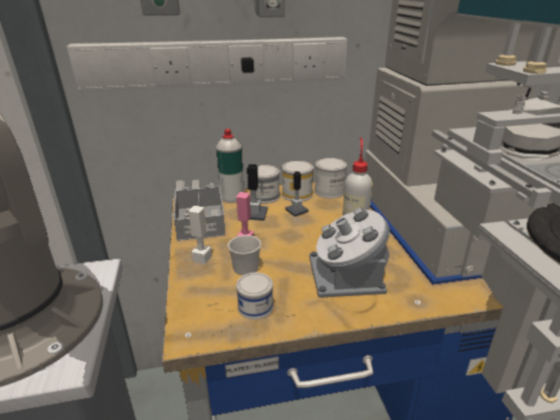

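View pics/top0.png

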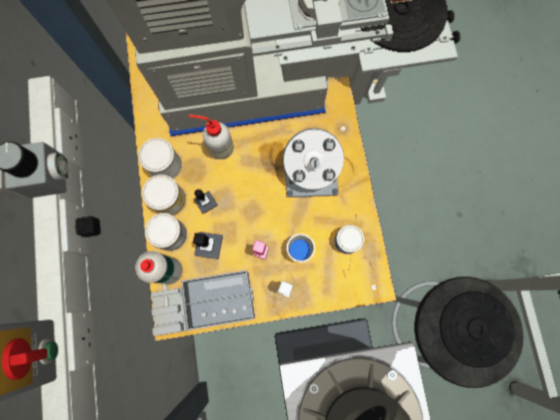

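Candidates are: box key (black, side (253,178) / top (203,240)), spare key (black, side (297,182) / top (200,198)), pink look-alike (side (243,207) / top (260,248)) and white look-alike (side (197,222) / top (285,289)). The larger black one at (253,178) fits the description, and I'll check it in a close crop.

```bash
cat > h.py <<'E'
import numpy as np, cv2
from scipy.spatial.transform import Rotation as R
from plant import arm, optics
def K(c):
    f=210/np.tan(np.radians(c["fovy"])/2)
    return np.array([[f,0,c["cx"]],[0,f,c["cy"]],[0,0,1.]])
def ray(c,px):
    u=cv2.undistortPoints(np.array([[px]],float),K(c),c["dist_coeffs"])[0,0]
    d=R.from_rotvec(c["attitude"]).apply([u[0],-u[1],-1]); return c["origin"],d/np.linalg.norm(d)
def onz(c,px,z):
    o,d=ray(c,px); return o+d*(z-o[2])/d[2]
def tri(c1,p1,c2,p2):
    o1,d1=ray(c1,p1);o2,d2=ray(c2,p2)
    s=np.linalg.lstsq(np.c_[d1,-d2],o2-o1,rcond=None)[0]
    a,b=o1+s[0]*d1,o2+s[1]*d2; return (a+b)/2,np.linalg.norm(a-b)
def proj(c,P):
    q=R.from_rotvec(c["attitude"]).inv().apply(np.atleast_2d(P)-c["origin"])*[1,-1,-1]
    return cv2.projectPoints(q.reshape(-1,1,3),np.zeros(3),np.zeros(3),K(c),c["dist_coeffs"])[0][:,0]
def crop(c,x,y,w,h,s):
    im=cv2.resize(c["color"][y:y+h,x:x+w,::-1],None,fx=s,fy=s,interpolation=cv2.INTER_CUBIC)
    for i in range(0,w,10): cv2.line(im,(i*s,0),(i*s,10 if (x+i)%50==0 else 4),(0,255,0),1)
    for i in range(0,h,10): cv2.line(im,(0,i*s),(10 if (y+i)%50==0 else 4,i*s),(0,255,0),1)
    return im
E
python3 - <<'E'
from h import *
s=optics.capture("side");t=optics.capture("top")
a=crop(s,235,160,80,60,5);b=crop(t,180,180,80,80,5)[:300]
b=crop(t,185,185,80,75,4); 
out=np.zeros((600,800,3),np.uint8)
out[:300,:400]=a; out[:300,400:720]=b
out[300:600,:400]=crop(s,300,200,100,75,4)[:300]; 
out[300:600,400:800]=crop(t,275,125,80,60,5)
cv2.imwrite("pics/c1.png",out)
E
```

```text
(no output)
```

View pics/c1.png

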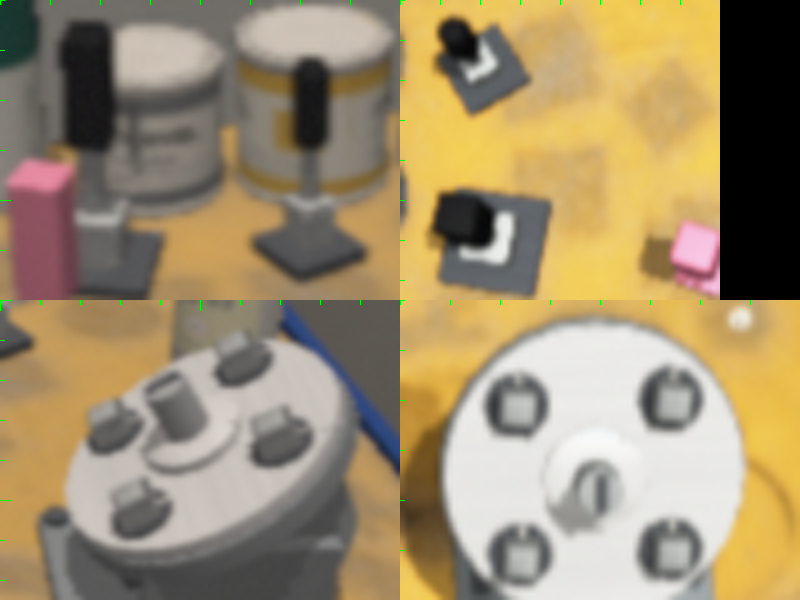

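The crop confirms it: the larger key with the square handle on the bigger plate is the box key (handle top at side ≈(253,166), top ≈(201,238)), and the one at (297,182) is round and smaller. The white lines on the collars all point nearly up the slope.

```bash
python3 - <<'E'
from h import *
s=optics.capture("side");t=optics.capture("top")
np.set_printoptions(precision=1,suppress=True)
def blobs(m,amin):
    n,l,st,ce=cv2.connectedComponentsWithStats(m.astype(np.uint8))
    return [(st[i].tolist(),ce[i].round(1).tolist()) for i in range(1,n) if st[i][4]>amin]
# subpixel: upsample 4x
def up(c): return cv2.resize(c["color"],None,fx=4,fy=4,interpolation=cv2.INTER_CUBIC).astype(int)
def px(p): return (np.array(p)+.5)/4-.5
g=up(t); gray=g.mean(2); sat=g.max(2)-g.min(2)
# collars in top
m=np.zeros(gray.shape,np.uint8); m[126*4:187*4,283*4:345*4]=1
cs,_=cv2.findContours(((gray<165)&(m>0)).astype(np.uint8),cv2.RETR_EXTERNAL,cv2.CHAIN_APPROX_NONE)
print("top collars")
for c in cs:
    if 500<cv2.contourArea(c)<6000:
        e=cv2.fitEllipse(c); print(px(e[0]),np.array(e[1])/4,e[2],cv2.contourArea(c)/16)
# cover ellipse in top
cs,_=cv2.findContours(((gray>170)&(sat<60)&(m>0)).astype(np.uint8),cv2.RETR_EXTERNAL,cv2.CHAIN_APPROX_NONE)
c=max(cs,key=cv2.contourArea); e=cv2.fitEllipse(cv2.convexHull(c)); print("cover top",px(e[0]),np.array(e[1])/4,e[2])
# stand plate / handle in top
m[:]=0; m[225*4:265*4,185*4:230*4]=1
pm=((sat<45)&(m>0)).astype(np.uint8); 
cs,_=cv2.findContours(pm,cv2.RETR_EXTERNAL,cv2.CHAIN_APPROX_NONE); c=max(cs,key=cv2.contourArea)
print("plate+handle hull",[px(p[0]).round(1).tolist() for p in cv2.approxPolyDP(c,5,True)])
h=((gray<45)&(m>0)).astype(np.uint8); cs,_=cv2.findContours(h,0,1); c=max(cs,key=cv2.contourArea)
print("handle top",[px(p[0]).round(1).tolist() for p in cv2.approxPolyDP(c,5,True)])
g=up(s); gray=g.mean(2); m[:]=0; m=np.zeros(gray.shape,np.uint8); m[162*4:192*4,244*4:262*4]=1
h=((gray<55)&(m>0)).astype(np.uint8); cs,_=cv2.findContours(h,0,1); c=max(cs,key=cv2.contourArea)
r=cv2.minAreaRect(c);print("handle side",px(r[0]),np.array(r[1])/4,[px(p).round(1).tolist() for p in cv2.boxPoints(r)])
for p in [(313,163),(312,143)]:print(onz(t,p,95))
out=np.zeros((600,800,3),np.uint8)
a=s["color"][200:275,310:400,::-1]; out=cv2.resize(a,None,fx=8,fy=8,interpolation=cv2.INTER_CUBIC)
for i in range(0,90,5): cv2.line(out,(i*8,0),(i*8,12 if i%10==0 else 5),(0,0,255),1)
for i in range(0,75,5): cv2.line(out,(0,i*8),(12 if i%10==0 else 5,i*8),(0,0,255),1)
cv2.imwrite("pics/c2.png",out)
E
```

```text
top collars
[338.7 182.4] [ 8.3 11.6] 109.4332275390625 42.71875
[328.4 174.7] [12.  13.2] 68.91959381103516 124.375
[311.5 164.2] [ 9.2 15.2] 32.25926971435547 102.03125
[297.8 145.8] [12.6 13. ] 53.94776916503906 128.46875
[328.5 144.5] [12.5 13. ] 43.637367248535156 127.3125
[338.4 131.5] [10.7 13. ] 148.8203582763672 81.625
[286.3 129.3] [7.7 9.6] 103.87126159667969 41.21875
cover top [313.5 159.1] [59.5 61.1] 25.163400650024414
plate+handle hull [[195.4, 233.4], [193.1, 240.9], [195.9, 244.4], [194.6, 254.4], [217.1, 258.4], [221.9, 235.4], [202.1, 232.1]]
handle top [[195.4, 234.1], [193.6, 241.6], [196.4, 244.9], [205.9, 245.6], [206.9, 236.4], [203.4, 234.1]]
handle side [252.3 177.1] [25.8 10.7] [[246.1999969482422, 164.60000610351562], [256.79998779296875, 163.89999389648438], [258.5, 189.60000610351562], [247.8000030517578, 190.3000030517578]]
[589.9   9.1  95. ]
[638.5   2.8  95. ]
```

View pics/c2.png

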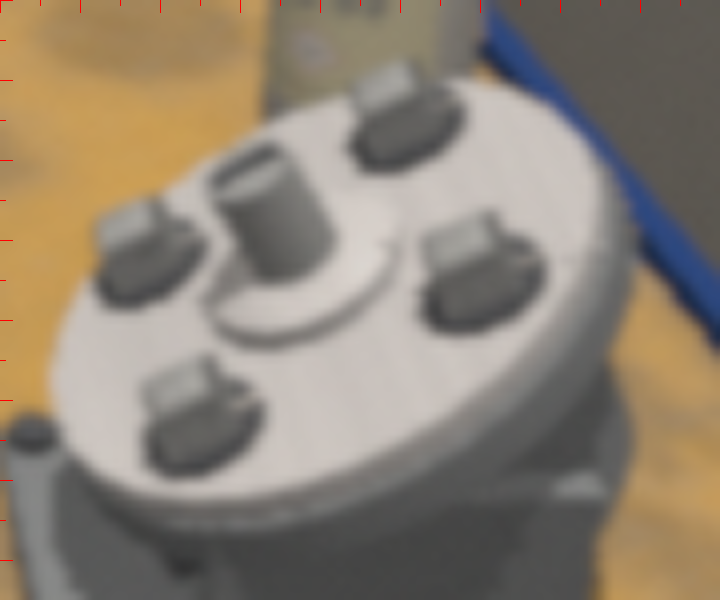

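The side crop shows the four crown tops at about s0 (358,211), s1 (367.5,230), s2 (332.3,248) and s3 (325.7,228). The white marks lie towards +x, up the slope.

```bash
python3 - <<'E'
from h import *
np.set_printoptions(precision=2,suppress=True)
s=optics.capture("side");t=optics.capture("top")
S=[(385,88),(460,240),(178,383),(125,226)]
T=[(299,146),(329.4,145),(329.3,174.6),(299.4,176)]
P=[]
for a,b in zip(S,T):
    p,e=tri(s,(310+(a[0]+.5)/8-.5,200+(a[1]+.5)/8-.5),t,b); P.append(p); print(p,e)
P=np.array(P); c=P.mean(0); up=(P[0]+P[1]-P[2]-P[3])/2; left=(P[0]+P[3]-P[1]-P[2])/2
n=np.cross(up,left); n/=np.linalg.norm(n); print("centre",c,"up",up,"left",left,np.linalg.norm(up),np.linalg.norm(left),"n",n)
print("yaw from left",np.arctan2(-left[0],left[1]),"yaw up",np.arctan2(up[1],up[0]))
# 3 collars in top on z: seat z=95+-17.5(+1.5*cos)
for p,z in [((297.8,145.8),114),((328.5,144.5),114),((328.4,174.7),79)]: print("collar",onz(t,p,z))
# key: plate corners at z=10
C=[(194.6,254.4),(217.1,258.4),(221.9,235.4)]
Q=np.array([onz(t,p,10) for p in C]); print(Q, "plate centre",(Q[0]+Q[2])/2, np.linalg.norm(Q[1]-Q[0]),np.linalg.norm(Q[2]-Q[1]), np.arctan2(*(Q[2]-Q[1])[1::-1]),np.arctan2(*(Q[0]-Q[1])[1::-1]))
# handle top corners: top view quad approx centre & side top centre
p,e=tri(s,(252.3,167),t,(201.2,239.6)); print("handle top tri",p,e)
pl=(Q[0]+Q[2])/2
for z in (10,132): print(z,proj(s,[pl[0],pl[1],z]),proj(t,[pl[0],pl[1],z]))
for z in (102,): print(z,proj(s,[pl[0],pl[1],z]))
E
```

```text
[625.88  37.2  125.93] 1.3842208020892286
[617.72 -31.38 125.56] 2.102099338233469
[557.61 -23.89  90.86] 0.37040225892977485
[565.56  45.04  90.07] 0.326725169462044
centre [591.69   6.74 108.11] up [60.21 -7.66 35.28] left [ 8.05 68.75 -0.21] 70.20734915096676 69.22111361030919 n [-0.5   0.06  0.86]
yaw from left -0.11659152975151633 yaw up -0.12659198836983337
collar [630.27  38.75 114.  ]
collar [622.11 -31.36 114.  ]
collar [560.68 -23.68  79.  ]
[[433.76 321.59  10.  ]
 [415.5  268.98  10.  ]
 [469.21 250.14  10.  ]] plate centre [451.48 285.87  10.  ] 55.68892790472556 56.915006187930835 -0.33745080255983206 1.2367958631552256
handle top tri [451.93 281.45 129.08] 7.188298896296052
10 [[252.47 210.62]] [[208.31 244.86]]
132 [[250.31 165.44]] [[198.78 238.29]]
102 [[250.87 177.07]]
```

```bash
cat >> h.py <<'E'
def Rt(zdir,ydir):
    z=np.array(zdir,float);z/=np.linalg.norm(z);y=np.array(ydir,float);y-=z*(y@z);y/=np.linalg.norm(y)
    return R.from_matrix(np.c_[np.cross(y,z),y,z])
def delta(p,r):
    o=arm.observe();r0=R.from_rotvec(o["ee_rot"])
    d=r0.inv().apply(np.array(p)-o["tool_pos"]);w=(r0.inv()*r).as_rotvec()
    print("delta",d.round(1).tolist(),w.round(3).tolist(),"dist",np.linalg.norm(d).round(1))
def yv(a): return [np.cos(a),np.sin(a),0]
def st():
    o=arm.observe();r=R.from_rotvec(o["ee_rot"]).as_matrix()
    print(round(o["time_s"],2),o["tool_pos"].round(1),"grasp",(o["tool_pos"]+r[:,2]*arm.grip_point_offset).round(1),"j",o["joints"].round(2),"F",o["wrist_force"].round(1),o["torque"].round(2),"gap",round(o["finger_gap"]*94,1),o["finger_force"])
E
python3 - <<'E'
from h import *
t=optics.capture("top");s=optics.capture("side")
print(tri(s,(228,133),t,(148,266)), tri(s,(360,165),t,(213,127)))
delta([480,-250,430],Rt([0,0,-1],yv(0.2)))
E
```

```text
(array([407.64300399, 385.0392773 , 180.80364663]), np.float64(6.7463371186354495)) (array([698.34299761, 222.55556102, 137.00566176]), np.float64(2.538459129254733))
delta [342.3, -255.8, -25.3] [-0.0, -0.0, -1.365] dist 428.1
```

```bash
R="[342,-256,-25,0,0,-1.365,1]"; python3 -m pendant "[[342,-256,-25,0,0,-1.365,1],[342,-256,-25,0,0,-1.365,1],[342,-256,-25,0,0,-1.365,1],[342,-256,-25,0,0,-1.365,1],[342,-256,-25,0,0,-1.365,1],[342,-256,-25,0,0,-1.365,1],[342,-256,-25,0,0,-1.365,1],[342,-256,-25,0,0,-1.365,1],[342,-256,-25,0,0,-1.365,1],[342,-256,-25,0,0,-1.365,1]]"; python3 - <<'E'
from h import *
st(); delta([452,285,430],Rt([0,0,-1],yv(1.236)))
E
```

```text
time_s: 1.5
tool_pos: [481.6, -246.1, 430.3]
ee_rot: [1.974, 2.443, 0.002]
wrist_force: [-0.8, -0.1, 0.2]
finger_gap: 0.999
finger_force: 0.0
1.5 [ 481.6 -246.1  430.3] grasp [ 481.8 -246.   249.9] j [ 0.66  0.2  -0.35  1.86  0.08  1.09  0.49] F [-0.8 -0.1  0.2] [-0.1  -0.06 -0.  ] gap 93.9 0.0
delta [525.5, 82.4, 0.6] [0.002, 0.0, -1.025] dist 531.9
```

```bash
python3 -m pendant "[[525,82,0,0,0,-1.025,1],[525,82,0,0,0,-1.025,1],[525,82,0,0,0,-1.025,1],[525,82,0,0,0,-1.025,1],[525,82,0,0,0,-1.025,1],[525,82,0,0,0,-1.025,1],[525,82,0,0,0,-1.025,1],[525,82,0,0,0,-1.025,1],[525,82,0,0,0,-1.025,1],[525,82,0,0,0,-1.025,1]]"; python3 - <<'E'
from h import *
st(); delta([452.5,284.5,102+180.4],Rt([0,0,-1],yv(1.236)))
E
```

```text
time_s: 2.5
tool_pos: [457.1, 250.6, 429.9]
ee_rot: [0.545, 3.093, -0.0]
wrist_force: [0.1, -0.3, 0.4]
finger_gap: 1.0
finger_force: 0.0
2.5 [457.1 250.6 429.9] grasp [457.3 250.5 249.5] j [ 0.08  0.23 -0.81  1.88  0.19  1.11  0.42] F [ 0.1 -0.3  0.4] [-0.02 -0.23 -0.06] gap 94.0 0.0
delta [16.1, 30.3, 147.5] [0.0, 0.001, -0.014] dist 151.4
```

```bash
python3 -m pendant "[[16,30,0,0,0,-0.014,1],[16,30,80,0,0,-0.014,1],[16,30,80,0,0,-0.014,1],[16,30,80,0,0,-0.014,1],[16,30,80,0,0,-0.014,1]]"; python3 - <<'E'
from h import *
st(); delta([452.5,284.5,102+180.4],Rt([0,0,-1],yv(1.236)))
s=optics.capture("side");t=optics.capture("top")
out=np.hstack([crop(s,215,120,80,120,5),crop(t,170,200,80,120,5)[:600]]); cv2.imwrite("pics/c3.png",out)
E
```

```text
time_s: 3.0
tool_pos: [452.7, 282.9, 350.3]
ee_rot: [-0.521, -3.098, 0.0]
wrist_force: [-0.0, 1.1, 0.4]
finger_gap: 1.0
finger_force: 0.0
3.0 [452.7 282.9 350.3] grasp [452.6 282.9 169.9] j [-0.02  0.35 -0.79  1.94  0.3   0.97  0.28] F [-0.   1.1  0.4] [ 0.07 -0.15  0.01] gap 94.0 0.0
delta [0.6, 1.4, 67.9] [-0.0, -0.001, 0.002] dist 67.9
```

View pics/c3.png

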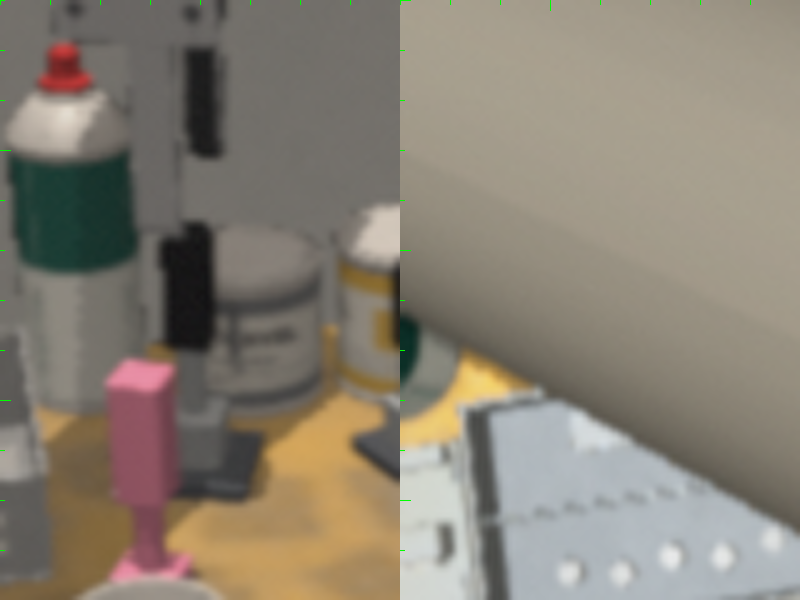

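The side view shows both fingers straddling the black handle with its top at crop (187,240), near finger at about x=157 and far pad at x=203. Nothing else lies between the fingers, so I go down and close.

```bash
python3 -m pendant "[[-1,1.4,35,0,0,0,1],[-1,1.4,68,0,0,0,1],[-1,1.4,68,0,0,0,1],[-1,1.4,68,0,0,0,0.1],[-1,1.4,68,0,0,0,0.1],[-1,1.4,68,0,0,0,0.1],[-1,1.4,68,0,0,0,0.1],[-1,1.4,68,0,0,0,0.1],[-1,1.4,68,0,0,0,0.1],[-1,1.4,68,0,0,0,0.1]]"; python3 - <<'E'
from h import *
st()
E
```

```text
time_s: 4.1
tool_pos: [453.6, 284.2, 281.8]
ee_rot: [0.519, 3.098, 0.0]
wrist_force: [-0.6, -0.2, -0.2]
finger_gap: 0.442
finger_force: 0.0
4.1 [453.6 284.2 281.8] grasp [453.6 284.2 101.4] j [-0.07  0.45 -0.74  1.99  0.4   0.85  0.2 ] F [-0.6 -0.2 -0.2] [ 0.01 -0.11 -0.03] gap 41.5 0.0
```

```bash
python3 -m pendant "[[0,0,0,0,0,0,0.1],[0,0,0,0,0,0,0.1],[0,0,0,0,0,0,0.1],[0,0,0,0,0,0,0.1],[0,0,0,0,0,0,0.1],[0,0,0,0,0,0,0.1]]"; python3 -c "
from h import *
st()"
```

```text
time_s: 4.7
tool_pos: [453.7, 284.5, 281.8]
ee_rot: [0.519, 3.098, 0.001]
wrist_force: [1.7, 4.2, -1.5]
finger_gap: 0.25
finger_force: 30.0
4.7 [453.7 284.5 281.8] grasp [453.7 284.6 101.4] j [-0.07  0.45 -0.74  1.99  0.4   0.85  0.2 ] F [ 1.7  4.2 -1.5] [ 1.3  -0.49  0.05] gap 23.5 29.98588353395462
```

```bash
python3 -m pendant "[[0,0,-15,0,0,0,0.1],[0,0,-60,0,0,0,0.1],[0,0,-110,0,0,0,0.1],[0,0,-160,0,0,0,0.1],[0,0,-160,0,0,0,0.1]]"; cat >> h.py <<'E'
YAW=-0.12
Rh=R.from_euler('z',YAW)
N=Rh.apply([-.5,0,np.sqrt(.75)]);U=Rh.apply([np.sqrt(.75),0,.5]);V=np.cross(N,U)
HUB=np.array([598.5,6.5,95.])
SEAT=[HUB+35*(a*V+b*U) for a,b in [(1,1),(-1,1),(-1,-1),(1,-1)]]
def tool(i,q,h,off=(0,0)):
    """TCP pose for key on screw i at angle q, mouth h mm above face; off: (u,v) correction"""
    y=V*np.cos(q)+U*np.sin(q); r=Rt(-N,y)
    return SEAT[i]+off[0]*U+off[1]*V+N*(h+92+arm.grip_point_offset), r
E
python3 - <<'E'
from h import *
np.set_printoptions(precision=1,suppress=True)
st()
t=optics.capture("top"); g=t["color"].astype(np.float32).mean(2)
col={0:(297.8,145.8),1:(328.5,144.5),2:(328.4,174.7)}
for i in range(4): print("proj collar",i,proj(t,SEAT[i]+2*N)[0],col.get(i))
sh=np.mean([np.array(col[i])-proj(t,SEAT[i]+2*N)[0] for i in col],0); print("shift",sh)
ang=np.radians(np.arange(-50,51,5))
for i in range(4):
    v=0
    for rr in (12.5,13.5,14.5):
        P=np.array([SEAT[i]+3*N+rr*(U*np.cos(a)-V*np.sin(a)) for a in ang]) # cw = u->-v
        q=proj(t,P)+sh; v=v+cv2.remap(g,q[:,0].astype(np.float32)[None],q[:,1].astype(np.float32)[None],cv2.INTER_CUBIC)[0]
    v=v/3; w=np.clip(v-np.median(v),0,None)**2; 
    print(i,v.astype(int),"q",(w*ang).sum()/w.sum())
out=np.zeros((600,800,3),np.uint8); out[:]=cv2.resize(t["color"][130:190,275:355,::-1],(800,600),interpolation=cv2.INTER_CUBIC)
for i in range(4):
    for a in (0,.2):
        p=proj(t,SEAT[i]+3*N+15.5*(U*np.cos(a)-V*np.sin(a)))[0]+sh
        cv2.circle(out,(int((p[0]-275+.5)*10),int((p[1]-130+.5)*10)),2,(0,0,255) if a==0 else (0,200,0),-1)
cv2.imwrite("pics/c4.png",out)
E
```

```text
time_s: 5.2
tool_pos: [453.9, 285.1, 447.7]
ee_rot: [0.518, 3.092, 0.006]
wrist_force: [0.8, 1.2, -1.8]
finger_gap: 0.256
finger_force: 30.0
5.2 [453.9 285.1 447.7] grasp [455.2 285.6 267.3] j [ 0.   0.2 -0.8  1.8  0.2  1.1  0.4] F [ 0.8  1.2 -1.8] [ 0.1 -0.2 -0.1] gap 24.1 29.993374943733215
proj collar 0 [298.1 145.1] (297.8, 145.8)
proj collar 1 [328.6 143.9] (328.5, 144.5)
proj collar 2 [328.6 173.6] (328.4, 174.7)
proj collar 3 [298.8 174.8] None
shift [-0.2  0.8]
0 [107 109 111 114 119 118 117 121 132 151 167 167 152 139 128 121 118 120
 121 124 125] q 0.05672470330095981
1 [118 114 113 113 113 115 111 112 113 123 141 161 167 159 142 125 113 111
 113 115 118] q 0.17468433407400344
2 [113 114 118 124 131 135 132 132 139 153 172 185 177 158 140 128 119 118
 121 123 123] q 0.09641800998774584
3 [109 113 118 121 123 123 121 126 133 148 170 183 173 152 130 116 111 118
 125 128 129] q 0.0952068095914719
```

View pics/c4.png

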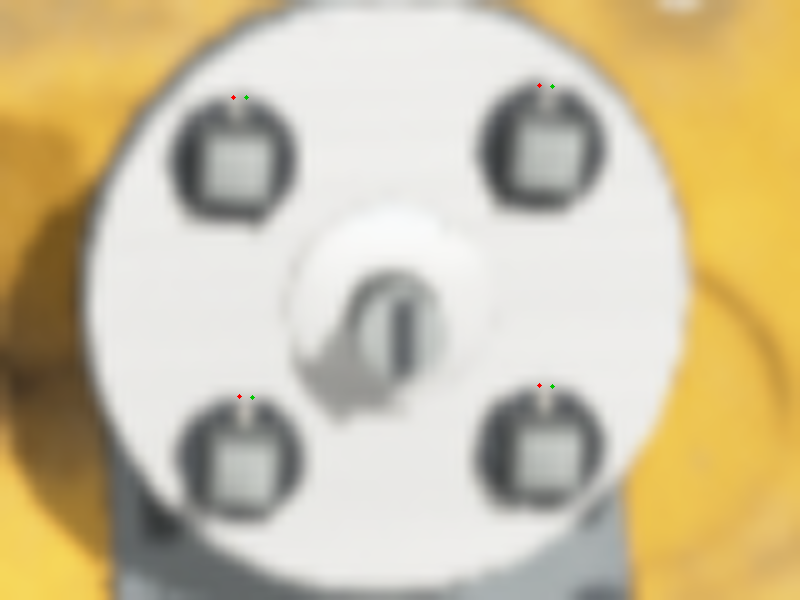

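The picture shows the four heads with the white marks 0–10° clockwise of the slope line (red dots mark angle 0, green 0.2), giving about 0.06, 0.17, 0.10 and 0.10 rad.

```bash
sed -i 's/598.5,6.5,95/598.,6.5,95/' h.py; python3 - <<'E'
from h import *
st(); p,r=tool(0,0.06,70); print(p); delta(p,r)
E
```

```text
5.25 [453.8 284.3 444.4] grasp [454.5 284.5 264. ] j [ 0.04  0.25 -0.84  1.83  0.21  1.14  0.37] F [-0.2 -0.8 -2.2] [ 0.   -0.11  0.03] gap 23.8 29.99321937561035
[462.31400129  58.1144487  409.02709826]
delta [-81.8, -211.1, 35.2] [-0.069, -0.515, -0.15] dist 229.1
```

```bash
python3 -m pendant "[[-82,-211,35,-0.069,-0.515,-0.15,0.1],[-82,-211,35,-0.069,-0.515,-0.15,0.1],[-82,-211,35,-0.069,-0.515,-0.15,0.1],[-82,-211,35,-0.069,-0.515,-0.15,0.1],[-82,-211,35,-0.069,-0.515,-0.15,0.1],[-82,-211,35,-0.069,-0.515,-0.15,0.1],[-82,-211,35,-0.069,-0.515,-0.15,0.1]]"; python3 - <<'E'
from h import *
st(); p,r=tool(0,0.06,28); delta(p,r)
E
```

```text
time_s: 5.95
tool_pos: [461.9, 57.2, 405.6]
ee_rot: [0.236, 2.614, -0.024]
wrist_force: [0.9, 0.1, -1.3]
finger_gap: 0.251
finger_force: 30.0
5.95 [461.9  57.2 405.6] grasp [550.4  46.2 248.7] j [ 0.33 -0.   -0.65  2.2   0.45  0.52  0.72] F [ 0.9  0.1 -1.3] [0.12 0.47 0.04] gap 23.6 29.99666064977646
delta [-2.2, 1.2, 39.1] [-0.003, -0.007, 0.001] dist 39.2
```

```bash
python3 -m pendant "[[-2.2,1.2,39,0,-0.007,0,0.1],[-2.2,1.2,39,0,-0.007,0,0.1],[-2.2,1.2,39,0,-0.007,0,0.1]]"; python3 - <<'E'
from h import *
st(); p,r=tool(0,0.06,28); delta(p,r)
s=optics.capture("side");t=optics.capture("top")
o=arm.observe();rm=R.from_rotvec(o["ee_rot"]).as_matrix();m=o["tool_pos"]+rm[:,2]*(180.4+92)
C=np.array([m+14.5*(a*rm[:,0]+b*rm[:,1])-k*rm[:,2] for k in (0,26) for a,b in [(1,1),(-1,1),(-1,-1),(1,-1)]])
out=cv2.resize(s["color"][175:250,305:405,::-1],(800,600),interpolation=cv2.INTER_CUBIC)
def dot(P,col):
    for q in proj(s,P): cv2.circle(out,(int((q[0]-305+.5)*8),int((q[1]-175+.5)*8)),3,col,-1)
dot(C,(0,0,255)); dot(np.array([SEAT[0]+17*N+5.5*(a*U+b*V) for a,b in [(1,1),(-1,1),(-1,-1),(1,-1)]]),(0,255,0))
dot(np.array([x+17*N for x in SEAT]),(255,0,0))
cv2.imwrite("pics/c5.png",out)
E
```

```text
time_s: 6.25
tool_pos: [483.5, 57.4, 372.8]
ee_rot: [0.231, 2.609, -0.022]
wrist_force: [-0.1, 0.7, -1.4]
finger_gap: 0.251
finger_force: 30.0
6.25 [483.5  57.4 372.8] grasp [572.9  46.6 216.5] j [ 0.31  0.09 -0.66  2.2   0.64  0.47  0.55] F [-0.1  0.7 -1.4] [0.16 0.56 0.01] gap 23.6 29.9965238571167
delta [0.1, -1.8, 0.1] [-0.0, -0.001, 0.003] dist 1.8
```

View pics/c5.png

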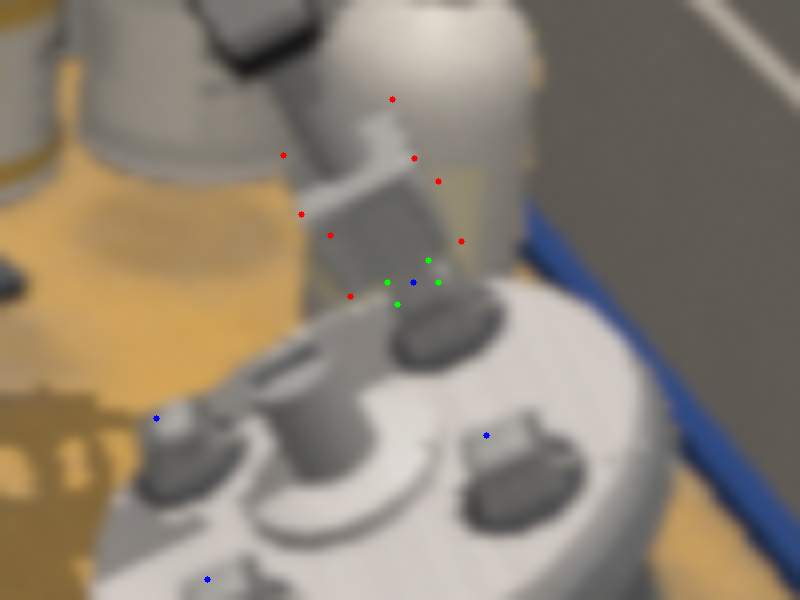

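The side crop shows the key socket above screw 0. The socket edges do not quite match the red prediction, with the real top edge running (300,207)–(412,167), and the crowns sit about 11 px right of the blue dots. I'll take a sharper zoom before inserting.

```bash
python3 - <<'E'
from h import *
ims=[optics.capture("side") for _ in range(2)]; s=ims[0]
im=np.mean([x["color"] for x in ims],0)[168:218,325:391,::-1]
out=cv2.resize(np.clip(im,0,255).astype(np.uint8),None,fx=12,fy=12,interpolation=cv2.INTER_LANCZOS4)
l=cv2.cvtColor(out,cv2.COLOR_BGR2LAB); l[...,0]=cv2.createCLAHE(3,(4,4)).apply(l[...,0]); out=cv2.cvtColor(l,cv2.COLOR_LAB2BGR)
o=arm.observe();rm=R.from_rotvec(o["ee_rot"]).as_matrix();m=o["tool_pos"]+rm[:,2]*(180.4+92)
def C(w,k): return np.array([m+w*(a*rm[:,0]+b*rm[:,1])-k*rm[:,2] for a,b in [(1,1),(-1,1),(-1,-1),(1,-1)]])
def poly(P,col):
    q=((proj(s,P)-[325,168]+.5)*12).astype(int); cv2.polylines(out,[q.reshape(-1,1,2)],True,col,1)
poly(C(14.5,0),(0,0,255));poly(C(14.5,26),(0,0,255));poly(C(12,62),(255,0,255))
cv2.imwrite("pics/c6.png",out); print(out.shape)
E
```

```text
(600, 792, 3)
```

View pics/c6.png

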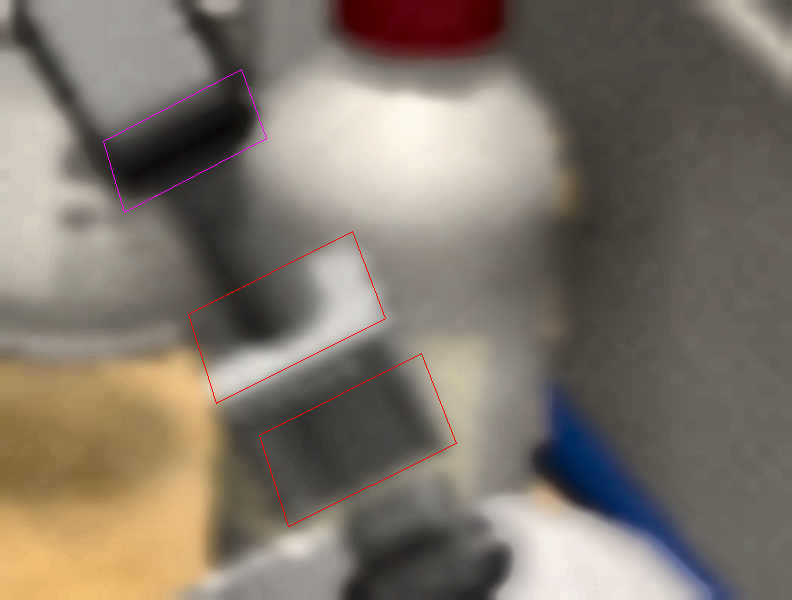

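The key matches its predicted outline within about 1 px, so it is held true and the side camera agrees with the robot. The screw positions should therefore come from the side view.

```bash
python3 - <<'E'
from h import *
np.set_printoptions(precision=2,suppress=True)
s=optics.capture("side")
S=[(385,88),(460,240),(178,383),(125,226)]
for i,a in enumerate(S):
    px=(310+(a[0]+.5)/8-.5,200+(a[1]+.5)/8-.5); c=SEAT[i]+17*N
    print(i,np.array(px)-proj(s,c)[0],onz(s,px,c[2])-c)
# lever: proj jacobian
b=proj(s,SEAT[0])[0]
for e in np.eye(3): print(proj(s,SEAT[0]+e)[0]-b)
E
```

```text
0 [1.56 0.73] [ 1.93 -3.33  0.  ]
1 [1.8  0.63] [ 2.33 -2.66  0.  ]
2 [1.35 0.54] [ 1.87 -2.15  0.  ]
3 [1.09 1.03] [ 0.99 -4.15  0.  ]
[ 0.49 -0.05]
[-0.18 -0.25]
[ 0.04 -0.45]
```

```bash
sed -i 's/598.,6.5,95/599.7,4.8,95/' h.py; python3 - <<'E'
from h import *
p,r=tool(0,0.06,28); delta(p,r);p,r=tool(0,0.06,13.5); delta(p,r)
E
```

```text
delta [-0.5, -2.7, 2.7] [-0.001, 0.004, 0.002] dist 3.9
delta [-0.5, -2.7, 17.2] [-0.001, 0.004, 0.002] dist 17.4
```

```bash
python3 -m pendant "[[-0.5,-2.7,3,0,0.004,0.002,0.1],[-0.5,-2.7,12,0,0.004,0.002,0.1],[-0.5,-2.7,17,0,0.004,0.002,0.1],[-0.5,-2.7,17,0,0.004,0.002,0.1]]"; cat >> h.py <<'E'
def ff(i,q,h,off=(0,0)):
    o=arm.observe();rm=R.from_rotvec(o["ee_rot"]);f=o["wrist_force"]
    m=o["tool_pos"]+rm.apply([0,0,272.4])-SEAT[i]; y=rm.apply([0,1,0])
    print(round(o["time_s"],2),"F u,v,n",(f@U).round(1),(f@V).round(1),(f@N).round(1),"Tn",(o["torque"]@N).round(3),"mouth u,v,n",(m@U).round(1),(m@V).round(1),(m@N).round(1),"q",np.arctan2(y@U,y@V).round(3),"gap",round(o["finger_gap"]*94,1),"j",o["joints"].round(2))
    p,r=tool(i,q,h,off);delta(p,r)
E
python3 -c "
from h import *
ff(0,.06,6)"
```

```text
time_s: 6.9
tool_pos: [492.5, 52.9, 359.4]
ee_rot: [0.236, 2.609, -0.021]
wrist_force: [-0.1, 1.5, 0.6]
finger_gap: 0.257
finger_force: 30.0
6.9 F u,v,n 0.0 1.5 0.7 Tn -0.069 mouth u,v,n -0.3 -0.2 12.7 q 0.06 gap 24.2 j [ 0.3   0.13 -0.64  2.2   0.71  0.45  0.49]
delta [0.0, 0.1, 6.7] [-0.0, -0.001, -0.0] dist 6.7
```

```bash
python3 -m pendant "[[0,0,4,0,0,0,0.1],[0,0,7.5,0,0,0,0.1],[0,0,7.5,0,0,0,0.1]]"; python3 -c "
from h import *
ff(0,.06,5)"
```

```text
time_s: 7.2
tool_pos: [496.2, 52.7, 352.7]
ee_rot: [0.235, 2.609, -0.021]
wrist_force: [3.4, 5.4, -2.7]
finger_gap: 0.256
finger_force: 30.0
7.2 F u,v,n 1.0 5.8 -3.7 Tn -0.073 mouth u,v,n -0.4 0.3 5.0 q 0.06 gap 24.1 j [ 0.29  0.14 -0.63  2.2   0.74  0.45  0.46]
delta [-0.1, -0.2, 0.0] [0.0, -0.001, 0.0] dist 0.2
```

```bash
python3 -m pendant "[[0,1.3,0,0,0,0,0.1],[0,1.3,0,0,0,0.15,0.1],[0,1.3,0,0,0,0.3,0.1],[0,1.3,0,0,0,0.45,0.1],[0,1.3,0,0,0,0.6,0.1]]"; python3 -c "
from h import *
ff(0,.06,5)"
```

```text
time_s: 7.7
tool_pos: [496.3, 53.6, 353.0]
ee_rot: [1.008, 2.431, 0.189]
wrist_force: [2.4, 3.0, -2.2]
finger_gap: 0.255
finger_force: 30.0
7.7 F u,v,n 0.6 3.3 -2.9 Tn 0.179 mouth u,v,n -0.3 0.9 5.3 q 0.666 gap 24.0 j [ 0.22  0.14 -0.56  2.2   0.72  0.44 -0.13]
delta [-0.6, -0.9, 0.3] [-0.001, -0.001, -0.606] dist 1.1
```

```bash
python3 -m pendant "[[0.4,0.5,0,0,0,0.15,0.1],[0.4,0.5,0,0,0,0.3,0.1],[0.4,0.5,0,0,0,0.34,0.1],[0.4,0.5,0,0,0,0.34,0.1]]"; python3 -c "
from h import *
ff(0,.9,5)"; python3 -m pendant "[[0,0,0,0,0,-0.1,0.1],[0,0,-12,0,0,-0.1,0.1],[0,0,-40,0,0,-0.1,0.1],[0,0,-40,0,0,-0.1,0.1]]"; python3 -c "
from h import *
ff(0,.9,5)
p,r=tool(2,.1,46,(0.2,1.2));delta(p,r)"
```

```text
time_s: 8.1
tool_pos: [496.2, 53.9, 352.9]
ee_rot: [1.411, 2.247, 0.3]
wrist_force: [0.7, -0.4, -0.0]
finger_gap: 0.254
finger_force: 30.0
8.1 F u,v,n 0.6 -0.3 -0.4 Tn 0.073 mouth u,v,n -0.6 0.8 5.3 q 1.001 gap 23.9 j [ 0.18  0.13 -0.52  2.2   0.71  0.44 -0.46]
delta [-1.2, -0.6, 0.3] [-0.002, 0.001, -0.101] dist 1.3
time_s: 8.5
tool_pos: [475.9, 56.7, 389.6]
ee_rot: [1.289, 2.307, 0.268]
wrist_force: [-0.9, 0.1, -1.5]
finger_gap: 0.252
finger_force: 30.0
8.5 F u,v,n -1.5 -0.0 -0.9 Tn 0.013 mouth u,v,n 0.7 1.3 47.3 q 0.899 gap 23.7 j [ 0.24  0.04 -0.57  2.2   0.54  0.49 -0.2 ]
delta [-1.0, -1.4, 42.3] [-0.0, 0.002, 0.001] dist 42.3
delta [-11.4, -98.9, 1.3] [-0.001, 0.002, -0.799] dist 99.5
```

```bash
python3 -m pendant "[[-11.4,-98.9,0,0,0.002,-0.8,0.1],[-11.4,-98.9,0,0,0.002,-0.8,0.1],[-11.4,-98.9,0,0,0.002,-0.8,0.1],[-11.4,-98.9,0,0,0.002,-0.8,0.1],[-11.4,-98.9,0,0,0.002,-0.8,0.1],[-11.4,-98.9,0,0,0.002,-0.8,0.1],[-11.4,-98.9,0,0,0.002,-0.8,0.1]]"; python3 - <<'E'
from h import *
ff(2,.1,13,(-.2,1.0))
np.set_printoptions(precision=1,suppress=True,linewidth=150)
cr={"side":[(385,88),(460,240),(178,383),(125,226)]}
ang=np.radians(np.arange(-30,101,10))
for n in ("side","top"):
    c=optics.capture(n); g=c["color"].astype(np.float32).mean(2)
    for i in (0,1,3):
        if n=="side":
            a=cr["side"][i]; sh=np.array((310+(a[0]+.5)/8-.5,200+(a[1]+.5)/8-.5))-proj(c,SEAT[i]+17*N)[0]
        else: sh=np.array([-.2,.8])+proj(c,SEAT[i]+np.array([-1.2,1.7,0]))[0]-proj(c,SEAT[i])[0]
        v=0
        for rr in (12.5,13.5,14.5):
            P=np.array([SEAT[i]+3*N+rr*(U*np.cos(x)-V*np.sin(x)) for x in ang]); q=proj(c,P)+sh
            v=v+cv2.remap(g,q[:,0].astype(np.float32)[None],q[:,1].astype(np.float32)[None],cv2.INTER_CUBIC)[0]/3
        print(n,i,v.astype(int))
E
```

```text
time_s: 9.2
tool_pos: [407.3, -6.4, 352.0]
ee_rot: [0.285, 2.607, -0.009]
wrist_force: [-0.4, 0.2, -1.5]
finger_gap: 0.254
finger_force: 30.0
9.2 F u,v,n -1.1 0.1 -1.1 Tn -0.014 mouth u,v,n -2.0 0.7 45.0 q 0.098 gap 23.8 j [ 0.29 -0.04 -0.48  2.38  0.42  0.33  0.8 ]
delta [-0.7, 0.2, 32.0] [-0.001, -0.004, 0.002] dist 32.0
side 0 [126 127 128 126 125 126 132 133 121 111 107 106 113 109]
side 1 [120 136 149 149 138 127 118 111 107 104  99  94  99  99]
side 3 [127 140 137 124 114 112 112 117 119 118 123 126 108  98]
top 0 [117 116 113 111 111 117 145 179 169 136 129 136 146 148]
top 1 [117 116 117 146 173 149 119 117 122 128 129 124 120 122]
top 3 [129 125 138 176 179 137 117 130 133 134 133 131 131 129]
```

```bash
python3 -m pendant "[[-0.7,0.2,16,0,-0.004,0,0.1],[-0.7,0.2,32,0,-0.004,0,0.1],[-0.7,0.2,32,0,-0.004,0,0.1]]"; python3 -c "
from h import *
ff(2,.1,5,(-.2,1))"
```

```text
time_s: 9.6
tool_pos: [423.9, -8.0, 323.7]
ee_rot: [0.291, 2.604, -0.007]
wrist_force: [-0.2, -0.7, -0.8]
finger_gap: 0.249
finger_force: 30.0
9.6 F u,v,n -0.4 -0.7 -0.6 Tn -0.02 mouth u,v,n -0.9 1.1 12.2 q 0.102 gap 23.4 j [ 0.3   0.04 -0.49  2.38  0.67  0.28  0.55]
delta [-0.3, -0.2, 7.2] [-0.0, -0.002, -0.002] dist 7.2
```

```bash
python3 -m pendant "[[-0.3,-0.2,4,0,0,0,0.1],[-0.3,-0.2,7.2,0,0,0,0.1],[-0.3,-0.2,7.2,0,0,0,0.1]]"; python3 -c "
from h import *
ff(2,.1,5,(-.2,1))"; python3 -m pendant "[[0,0,0,0,0,0.15,0.1],[0,0,0,0,0,0.3,0.1],[0,0,0,0,0,0.45,0.1],[0,0,0,0,0,0.6,0.1]]";  python3 -c "
from h import *
ff(2,1.1,5,(-.2,1))"
```

```text
time_s: 9.9
tool_pos: [427.5, -8.6, 319.1]
ee_rot: [0.289, 2.602, -0.008]
wrist_force: [-0.1, -0.5, -0.9]
finger_gap: 0.255
finger_force: 30.0
9.9 F u,v,n -0.5 -0.5 -0.8 Tn -0.047 mouth u,v,n 0.5 0.9 6.4 q 0.101 gap 23.9 j [ 0.29  0.06 -0.48  2.38  0.73  0.27  0.5 ]
delta [0.5, -0.1, 1.4] [-0.001, 0.001, -0.001] dist 1.5
time_s: 10.3
tool_pos: [426.7, -8.9, 318.9]
ee_rot: [1.059, 2.411, 0.201]
wrist_force: [-2.5, -0.9, -3.8]
finger_gap: 0.254
finger_force: 30.0
10.3 F u,v,n -3.9 -1.2 -2.1 Tn 0.185 mouth u,v,n -0.6 0.2 6.5 q 0.707 gap 23.9 j [ 0.24  0.06 -0.44  2.38  0.72  0.27 -0.1 ]
delta [0.1, 0.4, 1.5] [-0.002, 0.001, 0.393] dist 1.6
```

```bash
python3 -m pendant "[[0.1,0.3,1,0,0,0.15,0.1],[0.1,0.3,1,0,0,0.3,0.1],[0.1,0.3,1,0,0,0.4,0.1],[0.1,0.3,1,0,0,0.4,0.1]]";  python3 -c "
from h import *
ff(2,1.1,5,(-.2,1))"; python3 -m pendant "[[0,0,0,0,0,-0.1,0.1],[0,0,-12,0,0,-0.1,0.1],[0,0,-41,0,0,-0.1,0.1],[0,0,-41,0,0,-0.1,0.1]]"; python3 -c "
from h import *
ff(2,1.0,46,(-.2,1));ff(1,.17,46,(-.2,1))"
```

```text
time_s: 10.7
tool_pos: [427.0, -8.9, 317.9]
ee_rot: [1.531, 2.176, 0.333]
wrist_force: [-7.0, -3.2, -0.8]
finger_gap: 0.253
finger_force: 30.0
10.7 F u,v,n -6.1 -4.0 2.6 Tn 0.047 mouth u,v,n -1.0 -0.0 5.5 q 1.105 gap 23.8 j [ 0.21  0.06 -0.41  2.38  0.72  0.27 -0.5 ]
delta [0.1, 0.5, 0.5] [-0.003, 0.002, -0.005] dist 0.7
time_s: 11.1
tool_pos: [407.1, -5.4, 356.1]
ee_rot: [1.408, 2.243, 0.305]
wrist_force: [-0.9, -1.2, -1.5]
finger_gap: 0.252
finger_force: 30.0
11.1 F u,v,n -1.4 -1.3 -0.9 Tn 0.04 mouth u,v,n 2.0 1.9 48.7 q 1.001 gap 23.7 j [ 0.27 -0.05 -0.45  2.38  0.41  0.33 -0.1 ]
delta [-0.0, -1.5, 2.7] [0.003, 0.002, -0.001] dist 3.1
11.1 F u,v,n -1.4 -1.3 -0.9 Tn 0.04 mouth u,v,n -68.0 1.9 48.7 q 1.001 gap 23.7 j [ 0.27 -0.05 -0.45  2.38  0.41  0.33 -0.1 ]
delta [-37.8, 57.5, 3.0] [0.002, 0.003, -0.831] dist 68.9
```

```bash
cat >> h.py <<'E'
def marks(ids,lo=-30,hi=116,st_=5):
    c=optics.capture("top"); g=c["color"].astype(np.float32).mean(2); ang=np.radians(np.arange(lo,hi,st_))
    for i in ids:
        sh=np.array([-.2,.8])+proj(c,SEAT[i]+np.array([-1.2,1.7,0]))[0]-proj(c,SEAT[i])[0]; v=0
        for rr in (12.5,13.5,14.5):
            P=np.array([SEAT[i]+3*N+rr*(U*np.cos(x)-V*np.sin(x)) for x in ang]); q=proj(c,P)+sh
            v=v+cv2.remap(g,q[:,0].astype(np.float32)[None],q[:,1].astype(np.float32)[None],cv2.INTER_CUBIC)[0]/3
        k=v.argmax(); s=slice(max(0,k-4),k+5); w=np.clip(v[s]-np.median(v),0,None)**2
        print("mark",i,"peak",int(v.max()),"med",int(np.median(v)),"q",((w*ang[s]).sum()/w.sum()).round(3))
E
python3 -m pendant "[[-37.8,57.5,3,0.002,0.003,-0.83,0.1],[-37.8,57.5,3,0.002,0.003,-0.83,0.1],[-37.8,57.5,3,0.002,0.003,-0.83,0.1],[-37.8,57.5,3,0.002,0.003,-0.83,0.1],[-37.8,57.5,3,0.002,0.003,-0.83,0.1],[-37.8,57.5,3,0.002,0.003,-0.83,0.1],[-37.8,57.5,3,0.002,0.003,-0.83,0.1]]"; python3 -c "
from h import *
ff(1,.17,13,(-.2,.8));marks(range(4))"
```

```text
time_s: 11.8
tool_pos: [468.4, -14.1, 385.4]
ee_rot: [0.377, 2.593, 0.015]
wrist_force: [0.6, -0.3, -1.8]
finger_gap: 0.254
finger_force: 30.0
11.8 F u,v,n -0.4 -0.2 -1.9 Tn -0.031 mouth u,v,n -1.5 0.2 43.1 q 0.169 gap 23.9 j [ 0.26  0.01 -0.42  2.23  0.36  0.41  0.83]
delta [-0.6, 0.4, 30.1] [-0.002, -0.002, 0.001] dist 30.1
mark 0 peak 167 med 112 q 0.724
mark 1 peak 173 med 122 q 0.178
mark 2 peak 122 med 68 q 0.681
mark 3 peak 99 med 51 q -0.463
```

```bash
python3 -m pendant "[[-0.6,0.4,15,0,0,0,0.1],[-0.6,0.4,30,0,0,0,0.1],[-0.6,0.4,30,0,0,0,0.1]]"; python3 -c "
from h import *
ff(1,.17,5,(-.2,.8))";  python3 -m pendant "[[0,0,4,0,0,0,0.1],[0,0,8,0,0,0,0.1],[0,0,8,0,0,0,0.1]]"; python3 -c "
from h import *
ff(1,.17,5,(-.2,.8))"
```

```text
time_s: 12.15
tool_pos: [484.2, -15.7, 358.8]
ee_rot: [0.383, 2.594, 0.018]
wrist_force: [1.2, -2.1, -0.8]
finger_gap: 0.253
finger_force: 30.0
12.15 F u,v,n 0.9 -1.9 -1.4 Tn 0.011 mouth u,v,n -1.4 0.7 12.2 q 0.173 gap 23.8 j [ 0.25  0.08 -0.41  2.23  0.48  0.36  0.71]
delta [-0.1, -0.0, 7.2] [-0.001, -0.004, -0.003] dist 7.2
time_s: 12.45
tool_pos: [487.7, -16.0, 352.9]
ee_rot: [0.38, 2.593, 0.017]
wrist_force: [0.5, -0.3, -1.5]
finger_gap: 0.252
finger_force: 30.0
12.45 F u,v,n -0.3 -0.2 -1.5 Tn -0.015 mouth u,v,n -1.0 0.7 5.3 q 0.171 gap 23.7 j [ 0.24  0.1  -0.4   2.23  0.52  0.35  0.69]
delta [-0.0, -0.1, 0.3] [-0.001, -0.003, -0.001] dist 0.4
```

```bash
python3 -m pendant "[[0,0,0,0,0,0.15,0.1],[0,0,0,0,0,0.3,0.1],[0,0,0,0,0,0.45,0.1],[0,0,0,0,0,0.6,0.1],[0,0,0,0,0,0.75,0.1],[0,0,0,0,0,0.9,0.1],[0,0,0,0,0,1.02,0.1],[0,0,0,0,0,1.02,0.1]]";  python3 -c "
from h import *
ff(1,1.19,5,(-.2,.8))"; python3 -m pendant "[[0,0,0,0,0,-0.1,0.1],[0,0,-12,0,0,-0.1,0.1],[0,0,-41,0,0,-0.1,0.1],[0,0,-41,0,0,-0.1,0.1]]"; python3 -c "
from h import *
ff(3,.1,46,(-.4,.6))"
```

```text
time_s: 13.25
tool_pos: [487.5, -16.4, 353.3]
ee_rot: [1.63, 2.115, 0.362]
wrist_force: [0.3, -3.9, -0.8]
finger_gap: 0.252
finger_force: 30.0
13.25 F u,v,n 0.2 -3.8 -1.1 Tn 0.061 mouth u,v,n -0.7 0.2 5.7 q 1.193 gap 23.7 j [ 0.12  0.09 -0.28  2.24  0.48  0.35 -0.31]
delta [0.3, -0.0, 0.7] [-0.003, 0.0, -0.003] dist 0.8
time_s: 13.65
tool_pos: [467.0, -13.1, 391.1]
ee_rot: [1.508, 2.189, 0.331]
wrist_force: [-0.3, 0.2, -1.3]
finger_gap: 0.25
finger_force: 30.0
13.65 F u,v,n -1.0 0.2 -0.9 Tn 0.043 mouth u,v,n 71.1 -68.7 48.8 q 1.086 gap 23.5 j [ 0.17 -0.   -0.32  2.23  0.34  0.42 -0.07]
delta [94.5, -30.8, 2.7] [0.001, 0.001, -0.986] dist 99.4
```

```bash
python3 -m pendant "[[94.5,-30.8,2,0,0,-0.986,0.1],[94.5,-30.8,2,0,0,-0.986,0.1],[94.5,-30.8,2,0,0,-0.986,0.1],[94.5,-30.8,2,0,0,-0.986,0.1],[94.5,-30.8,2,0,0,-0.986,0.1],[94.5,-30.8,2,0,0,-0.986,0.1],[94.5,-30.8,2,0,0,-0.986,0.1],[94.5,-30.8,2,0,0,-0.986,0.1]]"; python3 -c "
from h import *
ff(3,.1,13,(-.4,.6));marks(range(4))"
```

```text
time_s: 14.45
tool_pos: [415.7, 62.9, 351.1]
ee_rot: [0.288, 2.605, -0.007]
wrist_force: [-0.0, 0.4, -2.1]
finger_gap: 0.251
finger_force: 30.0
14.45 F u,v,n -1.1 0.4 -1.8 Tn -0.033 mouth u,v,n -1.9 0.6 44.2 q 0.1 gap 23.6 j [ 0.04 -0.01 -0.43  2.35  0.64  0.41  0.42]
delta [-0.8, 0.0, 31.2] [-0.0, -0.003, -0.0] dist 31.2
mark 0 peak 185 med 137 q 0.748
mark 1 peak 176 med 125 q 0.941
mark 2 peak 194 med 136 q 0.877
mark 3 peak 207 med 142 q 1.944
```

```bash
python3 -m pendant "[[-0.8,0,16,0,0,0,0.1],[-0.8,0,31,0,0,0,0.1],[-0.8,0,31,0,0,0,0.1]]"; python3 -c "
from h import *
ff(3,.1,5,(-.4,.6))";  python3 -m pendant "[[0,0,4,0,0,0,0.1],[0,0,8,0,0,0,0.1],[0,0,8,0,0,0,0.1]]"; python3 -c "
from h import *
ff(3,.1,5,(-.4,.6))"
```

```text
time_s: 14.8
tool_pos: [431.8, 60.7, 323.6]
ee_rot: [0.295, 2.606, -0.005]
wrist_force: [-0.3, 0.5, -1.2]
finger_gap: 0.256
finger_force: 30.0
14.8 F u,v,n -0.9 0.5 -0.8 Tn -0.009 mouth u,v,n -2.2 0.4 12.3 q 0.106 gap 24.0 j [ 0.04  0.07 -0.43  2.35  0.82  0.37  0.25]
delta [-0.5, 0.2, 7.2] [-0.001, -0.005, -0.006] dist 7.3
time_s: 15.1
tool_pos: [435.6, 60.3, 318.0]
ee_rot: [0.294, 2.604, -0.006]
wrist_force: [1.1, 0.3, -1.2]
finger_gap: 0.253
finger_force: 30.0
15.1 F u,v,n 0.3 0.4 -1.5 Tn -0.045 mouth u,v,n -1.1 0.3 5.5 q 0.104 gap 23.8 j [ 0.03  0.08 -0.42  2.35  0.86  0.36  0.21]
delta [0.1, 0.2, 0.5] [-0.001, -0.003, -0.004] dist 0.5
```

```bash
python3 -m pendant "[[0,0,0,0,0,0.15,0.1],[0,0,0,0,0,0.3,0.1],[0,0,0,0,0,0.45,0.1],[0,0,0,0,0,0.6,0.1],[0,0,0,0,0,0.75,0.1],[0,0,0,0,0,0.9,0.1],[0,0,0,0,0,1.0,0.1],[0,0,0,0,0,1.0,0.1]]";  python3 -c "
from h import *
ff(3,1.1,5,(-.2,.8))"; python3 -m pendant "[[0,0,0,0,0,-0.1,0.1],[0,0,-12,0,0,-0.1,0.1],[0,0,-41,0,0,-0.1,0.1],[0,0,-41,0,0,-0.1,0.1]]"; python3 -c "
from h import *
ff(0,.75,46,(-.4,.9))"
```

```text
time_s: 15.9
tool_pos: [435.3, 60.5, 318.2]
ee_rot: [1.532, 2.178, 0.335]
wrist_force: [-2.2, 1.4, -1.2]
finger_gap: 0.259
finger_force: 30.0
15.9 F u,v,n -2.6 1.1 0.1 Tn 0.083 mouth u,v,n -1.2 0.5 5.9 q 1.106 gap 24.3 j [-0.03  0.08 -0.35  2.36  0.85  0.36 -0.79]
delta [0.1, 0.4, 0.9] [-0.002, -0.001, -0.006] dist 0.9
time_s: 16.3
tool_pos: [414.8, 63.1, 356.0]
ee_rot: [1.41, 2.246, 0.304]
wrist_force: [1.0, -0.1, -1.6]
finger_gap: 0.25
finger_force: 30.0
16.3 F u,v,n 0.1 0.0 -1.9 Tn -0.006 mouth u,v,n -69.4 0.9 48.9 q 1.001 gap 23.5 j [-0.   -0.03 -0.39  2.35  0.62  0.42 -0.47]
delta [-37.1, 58.3, 2.9] [0.001, -0.0, -0.251] dist 69.2
```

```bash
python3 -m pendant "[[-37.1,58.3,2,0,0,-0.25,0.1],[-37.1,58.3,2,0,0,-0.25,0.1],[-37.1,58.3,2,0,0,-0.25,0.1],[-37.1,58.3,2,0,0,-0.25,0.1],[-37.1,58.3,2,0,0,-0.25,0.1]]"; python3 -c "
from h import *
ff(0,.75,13,(-.4,.9));marks(range(4))"
```

```text
time_s: 16.8
tool_pos: [475.1, 55.3, 385.4]
ee_rot: [1.118, 2.39, 0.217]
wrist_force: [-0.9, -0.7, -0.9]
finger_gap: 0.251
finger_force: 30.0
16.8 F u,v,n -1.2 -0.8 -0.3 Tn -0.009 mouth u,v,n -3.2 -0.1 43.9 q 0.755 gap 23.6 j [ 0.02  0.03 -0.35  2.21  0.52  0.47 -0.05]
delta [-0.9, 1.8, 30.9] [-0.004, -0.002, -0.005] dist 31.0
mark 0 peak 170 med 119 q 0.742
mark 1 peak 174 med 123 q 0.941
mark 2 peak 145 med 139 q 0.145
mark 3 peak 108 med 87 q 1.852
```

```bash
python3 -m pendant "[[-0.9,1.8,16,-0.004,-0.002,0,0.1],[-0.9,1.8,31,-0.004,-0.002,0,0.1],[-0.9,1.8,31,-0.004,-0.002,0,0.1]]"; python3 -c "
from h import *
ff(0,.75,5,(-.4,.9))";  python3 -m pendant "[[0,0,4,0,0,0,0.1],[0,0,8,0,0,0,0.1],[0,0,8,0,0,0,0.1]]"; python3 -c "
from h import *
ff(0,.75,5,(-.4,.9))"
```

```text
time_s: 17.15
tool_pos: [492.4, 54.0, 358.6]
ee_rot: [1.116, 2.389, 0.22]
wrist_force: [-0.1, 0.0, -1.0]
finger_gap: 0.254
finger_force: 30.0
17.15 F u,v,n -0.6 0.0 -0.8 Tn 0.015 mouth u,v,n -0.9 1.1 12.1 q 0.754 gap 23.9 j [ 0.01  0.1  -0.34  2.21  0.63  0.42 -0.15]
delta [-0.2, 0.1, 7.1] [-0.001, -0.001, -0.004] dist 7.1
time_s: 17.45
tool_pos: [496.7, 53.6, 353.3]
ee_rot: [1.115, 2.387, 0.222]
wrist_force: [0.5, -0.6, -1.2]
finger_gap: 0.256
finger_force: 30.0
17.45 F u,v,n -0.2 -0.5 -1.3 Tn -0.038 mouth u,v,n 1.0 1.3 5.4 q 0.754 gap 24.0 j [ 0.    0.12 -0.33  2.21  0.66  0.41 -0.17]
delta [0.6, -0.8, 0.4] [0.002, 0.0, -0.004] dist 1.1
```

```bash
python3 -m pendant "[[0.5,-0.6,0,0,0,0.15,0.1],[0.5,-0.6,0,0,0,0.3,0.1],[0.5,-0.6,0,0,0,0.45,0.1],[0.5,-0.6,0,0,0,0.6,0.1],[0.5,-0.6,0,0,0,0.75,0.1],[0.5,-0.6,0,0,0,0.85,0.1],[0.5,-0.6,0,0,0,0.92,0.1],[0.5,-0.6,0,0,0,0.92,0.1]]";  python3 -c "
from h import *
ff(0,1.8,5,(-.2,.8))"; python3 -m pendant "[[0,0,0,0,0,0.06,0.1],[0,0,0,0,0,0.12,0.1],[0,0,0,0,0,0.12,0.1]]";python3 -c "
from h import *
ff(0,1.8,5,(-.2,.8))"
```

```text
time_s: 18.25
tool_pos: [495.2, 53.3, 352.6]
ee_rot: [2.131, 1.696, 0.512]
wrist_force: [-6.7, -0.0, -1.6]
finger_gap: 0.255
finger_force: 30.0
18.25 F u,v,n -6.6 -0.8 2.0 Tn 0.062 mouth u,v,n -1.1 0.6 5.5 q 1.677 gap 24.0 j [-0.09  0.11 -0.23  2.22  0.63  0.4  -1.07]
delta [0.2, 0.8, 0.5] [-0.0, 0.0, 0.123] dist 1.0
time_s: 18.55
tool_pos: [495.2, 53.4, 352.5]
ee_rot: [2.242, 1.576, 0.545]
wrist_force: [-6.3, 0.2, -3.6]
finger_gap: 0.253
finger_force: 30.0
18.55 F u,v,n -7.3 -0.6 -0.0 Tn 0.246 mouth u,v,n -1.3 0.6 5.4 q 1.796 gap 23.8 j [-0.1   0.11 -0.22  2.22  0.63  0.4  -1.19]
delta [0.3, 0.9, 0.4] [-0.0, 0.0, 0.004] dist 1.1
```

```bash
python3 -m pendant "[[0.2,0.4,0,0,0,0.06,0.1],[0.2,0.4,0,0,0,0.12,0.1],[0.2,0.4,0,0,0,0.12,0.1]]";python3 -c "
from h import *
ff(0,1.8,5,(-.2,.8))"
```

```text
time_s: 18.85
tool_pos: [495.4, 53.3, 352.6]
ee_rot: [2.347, 1.448, 0.576]
wrist_force: [-7.3, -1.5, -2.7]
finger_gap: 0.254
finger_force: 30.2
18.85 F u,v,n -7.5 -2.4 1.2 Tn 0.544 mouth u,v,n -1.1 0.5 5.4 q 1.916 gap 23.9 j [-0.11  0.11 -0.21  2.22  0.63  0.4  -1.31]
delta [0.3, 0.6, 0.4] [-0.001, 0.001, -0.116] dist 0.8
```

```bash
python3 -m pendant "[[0,0,0,0,0,-0.15,0.1],[0,0,0,0,0,-0.25,0.1],[0,0,0,0,0,-0.25,0.1]]";python3 -c "
from h import *
ff(0,1.8,5,(-.2,.8))"; python3 -m pendant "[[0,0,-12,0,0,0,0.1],[0,0,-41,0,0,0,0.1],[0,0,-41,0,0,0,0.1]]"; python3 -c "
from h import *
ff(2,.87,46,(-.8,.4))"
```

```text
time_s: 19.15
tool_pos: [495.8, 53.4, 352.8]
ee_rot: [2.117, 1.71, 0.508]
wrist_force: [-6.3, 0.9, -4.3]
finger_gap: 0.256
finger_force: 30.0
19.15 F u,v,n -7.6 0.1 -0.5 Tn 0.065 mouth u,v,n -0.4 0.9 5.4 q 1.662 gap 24.1 j [-0.09  0.11 -0.23  2.22  0.63  0.41 -1.06]
delta [-0.0, 0.2, 0.4] [0.0, -0.0, 0.138] dist 0.4
time_s: 19.45
tool_pos: [475.9, 56.5, 391.5]
ee_rot: [2.118, 1.703, 0.517]
wrist_force: [-0.5, 0.3, -1.6]
finger_gap: 0.253
finger_force: 30.0
19.45 F u,v,n -1.3 0.2 -1.2 Tn 0.03 mouth u,v,n 73.0 72.2 49.0 q 1.668 gap 23.8 j [-0.07  0.02 -0.26  2.21  0.51  0.47 -0.95]
delta [-77.8, -65.0, 2.4] [0.006, -0.001, -0.798] dist 101.4
```

```bash
python3 -m pendant "[[-77.8,-65,2,0.006,0,-0.8,0.1],[-77.8,-65,2,0.006,0,-0.8,0.1],[-77.8,-65,2,0.006,0,-0.8,0.1],[-77.8,-65,2,0.006,0,-0.8,0.1],[-77.8,-65,2,0.006,0,-0.8,0.1],[-77.8,-65,2,0.006,0,-0.8,0.1],[-77.8,-65,2,0.006,0,-0.8,0.1]]"; python3 -c "
from h import *
ff(2,.87,13,(-.8,.4));marks(range(4))
s=optics.capture('side')
o=arm.observe();rm=R.from_rotvec(o['ee_rot']).as_matrix();m=o['tool_pos']+rm[:,2]*(180.4+92)
q0=proj(s,m)[0];x0,y0=int(q0[0])-33,int(q0[1])-30
out=cv2.resize(s['color'][y0:y0+50,x0:x0+66,::-1],None,fx=12,fy=12,interpolation=cv2.INTER_LANCZOS4)
for k in (0,26):
    P=np.array([m+14.5*(a*rm[:,0]+b*rm[:,1])-k*rm[:,2] for a,b in [(1,1),(-1,1),(-1,-1),(1,-1)]])
    cv2.polylines(out,[((proj(s,P)-[x0,y0]+.5)*12).astype(int).reshape(-1,1,2)],True,(0,0,255),1)
cv2.imwrite('pics/c7.png',out)"
```

```text
time_s: 20.15
tool_pos: [407.0, -7.5, 350.7]
ee_rot: [1.251, 2.331, 0.255]
wrist_force: [-0.3, 0.1, -0.9]
finger_gap: 0.258
finger_force: 30.0
20.15 F u,v,n -0.7 0.1 -0.6 Tn 0.031 mouth u,v,n -2.5 -0.5 43.9 q 0.865 gap 24.2 j [-0.04 -0.06 -0.16  2.4   0.46  0.34 -0.02]
delta [-0.0, 1.1, 30.9] [-0.003, -0.002, 0.005] dist 31.0
mark 0 peak 181 med 129 q 1.489
mark 1 peak 171 med 121 q 0.942
mark 2 peak 69 med 45 q 0.291
mark 3 peak 183 med 133 q 0.85
```

View pics/c7.png

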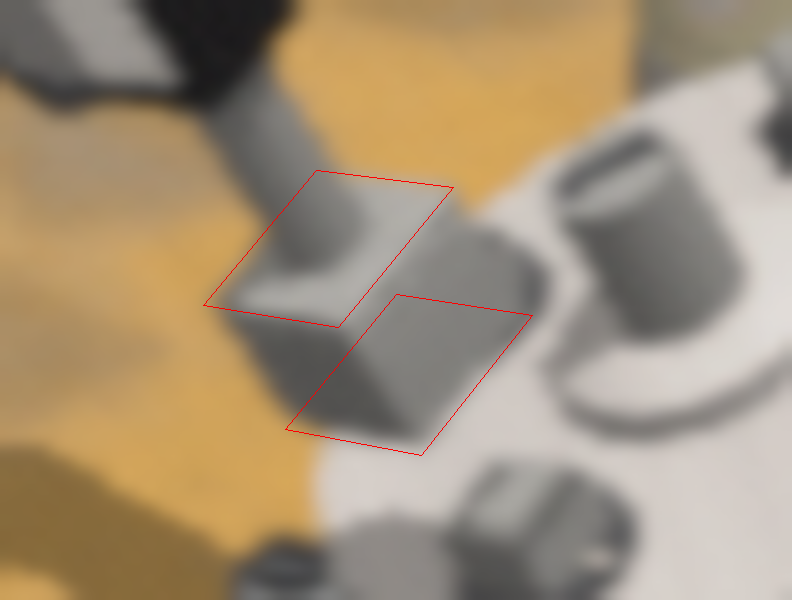

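The picture shows the socket (corners near (225,305), (340,325), (420,440)) matching its outline within about 1 px, so the key has not slipped. The top view reads screw 0 at 1.49, which is home.

```bash
python3 -m pendant "[[0,1.1,16,-0.003,-0.002,0,0.1],[0,1.1,31,-0.003,-0.002,0,0.1],[0,1.1,31,-0.003,-0.002,0,0.1]]"; python3 -c "
from h import *
ff(2,.87,5,(-.8,.4))";  python3 -m pendant "[[0,0,4,0,0,0,0.1],[0,0,8,0,0,0,0.1],[0,0,8,0,0,0,0.1]]"; python3 -c "
from h import *
ff(2,.87,5,(-.8,.4))"
```

```text
time_s: 20.55
tool_pos: [423.1, -8.8, 323.1]
ee_rot: [1.252, 2.329, 0.256]
wrist_force: [-0.5, -0.1, -0.5]
finger_gap: 0.255
finger_force: 30.0
20.55 F u,v,n -0.7 -0.1 -0.2 Tn -0.019 mouth u,v,n -2.1 0.2 12.0 q 0.866 gap 24.0 j [-0.02  0.03 -0.17  2.4   0.63  0.27 -0.18]
delta [-0.4, 0.5, 7.0] [-0.002, -0.001, 0.004] dist 7.0
time_s: 20.85
tool_pos: [426.9, -9.2, 317.4]
ee_rot: [1.249, 2.329, 0.257]
wrist_force: [0.1, 0.7, -1.6]
finger_gap: 0.255
finger_force: 30.0
20.85 F u,v,n -0.8 0.7 -1.4 Tn 0.021 mouth u,v,n -1.0 0.3 5.1 q 0.865 gap 24.0 j [-0.03  0.04 -0.17  2.4   0.68  0.26 -0.23]
delta [-0.1, 0.1, 0.1] [-0.001, 0.0, 0.005] dist 0.2
```

Same turn to the stop, up to q≈1.92.

```bash
python3 -m pendant "[[0,0,0,0,0,0.15,0.1],[0,0,0,0,0,0.3,0.1],[0,0,0,0,0,0.45,0.1],[0,0,0,0,0,0.6,0.1],[0,0,0,0,0,0.75,0.1],[0,0,0,0,0,0.9,0.1],[0,0,0,0,0,1.0,0.1],[0,0,0,0,0,1.05,0.1],[0,0,0,0,0,1.05,0.1]]";  python3 -c "
from h import *
ff(2,1.92,5,(-.8,.4))"
```

```text
time_s: 21.75
tool_pos: [426.3, -9.1, 317.3]
ee_rot: [2.346, 1.45, 0.576]
wrist_force: [-4.8, 0.4, -1.2]
finger_gap: 0.257
finger_force: 30.7
21.75 F u,v,n -4.8 -0.2 1.4 Tn 0.736 mouth u,v,n -1.8 0.3 5.4 q 1.914 gap 24.2 j [-0.09  0.04 -0.1   2.4   0.67  0.25 -1.27]
delta [0.2, 0.7, 0.4] [-0.001, 0.001, 0.006] dist 0.8
```

```bash
python3 -m pendant "[[0,0,0,0,0,-0.15,0.1],[0,0,0,0,0,-0.25,0.1],[0,0,0,0,0,-0.25,0.1]]"; python3 -m pendant "[[0,0,-12,0,0,0,0.1],[0,0,-41,0,0,0,0.1],[0,0,-41,0,0,0,0.1]]"; python3 -c "
from h import *
ff(1,.94,46,(-.7,.7))"
```

```text
time_s: 22.05
tool_pos: [426.7, -9.2, 317.5]
ee_rot: [2.116, 1.712, 0.507]
wrist_force: [-2.3, 1.6, -2.3]
finger_gap: 0.256
finger_force: 29.6
time_s: 22.35
tool_pos: [406.2, -6.6, 355.3]
ee_rot: [2.119, 1.704, 0.513]
wrist_force: [-0.0, -0.5, -2.2]
finger_gap: 0.252
finger_force: 29.6
22.35 F u,v,n -1.1 -0.5 -1.9 Tn 0.025 mouth u,v,n -69.2 0.7 48.4 q 1.667 gap 23.7 j [-0.06 -0.07 -0.15  2.4   0.46  0.34 -0.82]
delta [6.9, 69.0, 2.6] [0.003, 0.0, -0.727] dist 69.4
```

```bash
python3 -m pendant "[[7,69,2,0.003,0,-0.727,0.1],[7,69,2,0.003,0,-0.727,0.1],[7,69,2,0.003,0,-0.727,0.1],[7,69,2,0.003,0,-0.727,0.1],[7,69,2,0.003,0,-0.727,0.1],[7,69,2,0.003,0,-0.727,0.1],[7,69,2,0.003,0,-0.727,0.1]]"; python3 -c "
from h import *
ff(1,.94,13,(-.7,.7));marks([0,1])"
```

```text
time_s: 23.05
tool_pos: [467.4, -13.6, 385.6]
ee_rot: [1.342, 2.285, 0.28]
wrist_force: [0.6, -0.8, -1.0]
finger_gap: 0.255
finger_force: 29.6
23.05 F u,v,n 0.1 -0.7 -1.2 Tn -0.002 mouth u,v,n -2.5 0.5 43.8 q 0.942 gap 24.0 j [-0.08 -0.   -0.08  2.25  0.35  0.41  0.06]
delta [-0.7, 0.7, 30.8] [-0.003, -0.001, -0.002] dist 30.9
mark 0 peak 150 med 117 q 1.904
mark 1 peak 208 med 113 q 1.193
```

```bash
python3 -m pendant "[[-0.7,0.7,16,-0.003,0,0,0.1],[-0.7,0.7,31,-0.003,0,0,0.1],[-0.7,0.7,31,-0.003,0,0,0.1]]"; python3 -c "
from h import *
ff(1,.94,5,(-.7,.7))";  python3 -m pendant "[[0,0,4,0,0,0,0.1],[0,0,8,0,0,0,0.1],[0,0,8,0,0,0,0.1]]"; python3 -c "
from h import *
ff(1,.94,5,(-.7,.7))"
```

```text
time_s: 23.4
tool_pos: [483.5, -15.8, 358.0]
ee_rot: [1.34, 2.286, 0.282]
wrist_force: [-0.6, 0.2, -0.9]
finger_gap: 0.251
finger_force: 29.6
23.4 F u,v,n -1.0 0.2 -0.4 Tn -0.005 mouth u,v,n -2.1 0.7 11.9 q 0.94 gap 23.6 j [-0.08  0.06 -0.07  2.25  0.41  0.35  0.01]
delta [-0.3, 0.5, 6.9] [-0.002, -0.002, -0.0] dist 6.9
time_s: 23.7
tool_pos: [487.3, -16.2, 352.5]
ee_rot: [1.336, 2.286, 0.282]
wrist_force: [-0.5, -0.5, -1.4]
finger_gap: 0.258
finger_force: 29.6
23.7 F u,v,n -1.1 -0.6 -1.0 Tn 0.053 mouth u,v,n -0.9 0.9 5.1 q 0.938 gap 24.2 j [-0.08  0.08 -0.06  2.25  0.43  0.33 -0.01]
delta [-0.0, -0.0, 0.1] [-0.0, -0.001, 0.002] dist 0.1
```

```bash
python3 -m pendant "[[0,0,0,0,0,0.15,0.1],[0,0,0,0,0,0.3,0.1],[0,0,0,0,0,0.45,0.1],[0,0,0,0,0,0.6,0.1],[0,0,0,0,0,0.75,0.1],[0,0,0,0,0,0.88,0.1],[0,0,0,0,0,0.98,0.1],[0,0,0,0,0,0.98,0.1]]";  python3 -c "
from h import *
ff(1,1.92,5,(-.8,.4))"
```

```text
time_s: 24.5
tool_pos: [487.0, -16.3, 352.6]
ee_rot: [2.35, 1.445, 0.578]
wrist_force: [-0.6, -2.7, -1.2]
finger_gap: 0.259
finger_force: 29.9
24.5 F u,v,n -0.8 -2.8 -0.9 Tn 0.325 mouth u,v,n -1.2 0.6 5.4 q 1.919 gap 24.4 j [-0.18  0.07  0.04  2.26  0.4   0.33 -0.96]
delta [-0.1, 0.2, 0.4] [-0.001, 0.0, 0.001] dist 0.4
```

```bash
python3 -m pendant "[[0,0,0,0,0,0.06,0.1],[0,0,0,0,0,0.12,0.1],[0,0,0,0,0,0.12,0.1]]";python3 -c "
from h import *
ff(1,1.92,5)"
```

```text
time_s: 24.8
tool_pos: [487.0, -16.5, 352.6]
ee_rot: [2.447, 1.315, 0.607]
wrist_force: [-3.6, -3.3, 1.0]
finger_gap: 0.267
finger_force: 29.5
24.8 F u,v,n -2.3 -3.7 2.4 Tn 0.369 mouth u,v,n -1.3 0.3 5.3 q 2.036 gap 25.1 j [-0.2   0.07  0.06  2.26  0.4   0.33 -1.08]
delta [0.1, 1.0, 0.3] [-0.001, 0.001, -0.116] dist 1.1
```

```bash
python3 -m pendant "[[0,0.5,0,0,0,-0.15,0.1],[0,0.5,0,0,0,-0.3,0.1],[0,0.5,0,0,0,-0.38,0.1],[0,0.5,0,0,0,-0.38,0.1]]"; python3 -c "
from h import *
ff(1,1.92,5)"; python3 -m pendant "[[0,0,-12,0,0,0,0.1],[0,0,-41,0,0,0,0.1],[0,0,-41,0,0,0,0.1]]"; python3 -c "
from h import *
ff(3,.85,46,(-1,.4))"
```

```text
time_s: 25.2
tool_pos: [487.5, -16.5, 352.7]
ee_rot: [2.108, 1.72, 0.505]
wrist_force: [-1.5, -2.1, -2.3]
finger_gap: 0.25
finger_force: 30.0
25.2 F u,v,n -2.2 -2.3 -1.4 Tn 0.032 mouth u,v,n -0.7 0.5 5.2 q 1.653 gap 23.5 j [-0.16  0.08  0.01  2.26  0.41  0.33 -0.7 ]
delta [-0.3, 0.4, 0.2] [-0.001, -0.0, 0.267] dist 0.6
time_s: 25.5
tool_pos: [466.8, -13.6, 391.4]
ee_rot: [2.111, 1.713, 0.512]
wrist_force: [-0.7, -0.1, -1.0]
finger_gap: 0.249
finger_force: 30.0
25.5 F u,v,n -1.1 -0.2 -0.6 Tn 0.003 mouth u,v,n 71.8 -68.5 49.1 q 1.659 gap 23.4 j [-0.15 -0.02 -0.01  2.25  0.34  0.42 -0.64]
delta [63.0, -77.7, 3.0] [0.004, -0.001, -0.809] dist 100.1
```

```bash
python3 -m pendant "[[63,-77.7,2,0.004,0,-0.81,0.1],[63,-77.7,2,0.004,0,-0.81,0.1],[63,-77.7,2,0.004,0,-0.81,0.1],[63,-77.7,2,0.004,0,-0.81,0.1],[63,-77.7,2,0.004,0,-0.81,0.1],[63,-77.7,2,0.004,0,-0.81,0.1],[63,-77.7,2,0.004,0,-0.81,0.1]]"; python3 -c "
from h import *
ff(3,.85,13,(-1,.4));marks(range(4))"
```

```text
time_s: 26.2
tool_pos: [414.7, 62.6, 350.7]
ee_rot: [1.229, 2.342, 0.25]
wrist_force: [0.5, -0.3, -1.1]
finger_gap: 0.254
finger_force: 30.0
26.2 F u,v,n -0.1 -0.2 -1.2 Tn -0.007 mouth u,v,n -3.3 0.3 44.3 q 0.847 gap 23.9 j [-0.27 -0.03 -0.13  2.37  0.64  0.42 -0.34]
delta [-0.7, 1.1, 31.3] [-0.003, -0.003, 0.003] dist 31.3
mark 0 peak 184 med 132 q 1.491
mark 1 peak 163 med 123 q 1.477
mark 2 peak 167 med 138 q 1.511
mark 3 peak 187 med 139 q 0.851
```

All three are at about 1.5, so on to screw 3.

```bash
python3 -m pendant "[[-0.7,1.1,16,-0.003,-0.003,0,0.1],[-0.7,1.1,31,-0.003,-0.003,0,0.1],[-0.7,1.1,31,-0.003,-0.003,0,0.1]]"; python3 -c "
from h import *
ff(3,.85,5,(-1,.4))";  python3 -m pendant "[[0,0,4,0,0,0,0.1],[0,0,8,0,0,0,0.1],[0,0,8,0,0,0,0.1]]"; python3 -c "
from h import *
ff(3,.85,5,(-1,.4))"
```

```text
time_s: 26.55
tool_pos: [431.3, 60.5, 323.2]
ee_rot: [1.232, 2.338, 0.25]
wrist_force: [0.6, 0.6, -1.4]
finger_gap: 0.254
finger_force: 30.0
26.55 F u,v,n -0.3 0.7 -1.5 Tn 0.01 mouth u,v,n -2.1 -0.2 12.2 q 0.849 gap 23.9 j [-0.26  0.05 -0.12  2.37  0.79  0.35 -0.48]
delta [-0.1, 0.6, 7.2] [-0.002, -0.001, 0.001] dist 7.2
time_s: 26.85
tool_pos: [435.1, 60.1, 317.4]
ee_rot: [1.229, 2.338, 0.251]
wrist_force: [1.0, 0.1, -2.1]
finger_gap: 0.258
finger_force: 30.0
26.85 F u,v,n -0.2 0.2 -2.3 Tn -0.017 mouth u,v,n -1.1 -0.1 5.2 q 0.848 gap 24.2 j [-0.26  0.07 -0.11  2.37  0.83  0.34 -0.51]
delta [0.1, 0.2, 0.2] [-0.001, 0.0, 0.002] dist 0.3
```

```bash
python3 -m pendant "[[0,0,0,0,0,0.15,0.1],[0,0,0,0,0,0.3,0.1],[0,0,0,0,0,0.45,0.1],[0,0,0,0,0,0.6,0.1],[0,0,0,0,0,0.75,0.1],[0,0,0,0,0,0.9,0.1],[0,0,0,0,0,1.05,0.1],[0,0,0,0,0,1.1,0.1],[0,0,0,0,0,1.1,0.1]]";  python3 -c "
from h import *
ff(3,1.95,5,(-.8,.4))"; python3 -m pendant "[[0,0,0,0,0,-0.15,0.1],[0,0,0,0,0,-0.28,0.1],[0,0,0,0,0,-0.28,0.1]]"; python3 -m pendant "[[0,0,-12,0,0,0,0.1],[0,0,-45,0,0,0,0.1],[0,0,-70,0,0,0,0.1],[0,0,-70,0,0,0,0.1]]"; python3 -c "
from h import *
st();delta([453.7,284.5,440],Rt([0,0,-1],yv(1.236)))"
```

```text
time_s: 27.75
tool_pos: [434.6, 60.6, 317.4]
ee_rot: [2.373, 1.415, 0.585]
wrist_force: [-3.9, 4.9, -2.9]
finger_gap: 0.26
finger_force: 30.4
27.75 F u,v,n -5.3 4.4 -0.3 Tn 0.549 mouth u,v,n -1.7 0.7 5.5 q 1.947 gap 24.5 j [-0.33  0.06 -0.05  2.37  0.82  0.34 -1.6 ]
delta [0.0, 0.8, 0.5] [-0.001, 0.0, 0.003] dist 0.9
time_s: 28.05
tool_pos: [435.0, 60.2, 317.6]
ee_rot: [2.117, 1.709, 0.508]
wrist_force: [-2.5, 3.4, -1.8]
finger_gap: 0.26
finger_force: 29.3
time_s: 28.45
tool_pos: [399.9, 64.3, 380.6]
ee_rot: [2.123, 1.7, 0.515]
wrist_force: [0.1, -0.3, -1.6]
finger_gap: 0.254
finger_force: 29.9
28.45 [399.9  64.3 380.6] grasp [490.   53.6 224.7] j [-0.32 -0.11 -0.1   2.36  0.55  0.49 -1.08] F [ 0.1 -0.3 -1.6] [ 0.02  0.57 -0.03] gap 23.9 29.88060235977173
delta [229.3, 30.3, -37.5] [0.467, 0.337, -1.42] dist 234.3
```

```bash
python3 -c "
from h import *
o=arm.observe();delta(o['tool_pos']+[20,30,65],R.from_rotvec(o['ee_rot']));marks(range(4))"
```

```text
delta [36.8, 43.3, -48.0] [0.0, 0.0, 0.0] dist 74.3
mark 0 peak 183 med 131 q 1.491
mark 1 peak 162 med 123 q 1.472
mark 2 peak 132 med 53 q 1.519
mark 3 peak 93 med 46 q 0.159
```

```bash
python3 -m pendant "[[36.8,43.3,-48,0,0,0,0.1],[36.8,43.3,-48,0,0,0,0.1],[229,30,-37.5,0.467,0.337,-1.42,0.1],[229,30,-37.5,0.467,0.337,-1.42,0.1],[229,30,-37.5,0.467,0.337,-1.42,0.1],[229,30,-37.5,0.467,0.337,-1.42,0.1],[229,30,-37.5,0.467,0.337,-1.42,0.1],[229,30,-37.5,0.467,0.337,-1.42,0.1],[229,30,-37.5,0.467,0.337,-1.42,0.1],[229,30,-37.5,0.467,0.337,-1.42,0.1]]"; python3 -c "
from h import *
st();delta([453.7,284.5,440],Rt([0,0,-1],yv(1.236)));marks(range(4))"
```

```text
time_s: 29.5
tool_pos: [454.2, 284.3, 434.7]
ee_rot: [0.958, 2.902, 0.122]
wrist_force: [-0.4, 0.1, -0.9]
finger_gap: 0.255
finger_force: 29.9
29.5 [454.2 284.3 434.7] grasp [472.9 293.2 255.4] j [-0.43  0.16 -0.28  1.91  0.09  0.97  0.18] F [-0.4  0.1 -0.9] [-0.12 -0.03  0.02] gap 24.0 29.880629181861877
delta [0.3, 0.4, -5.4] [0.093, 0.069, -0.303] dist 5.4
mark 0 peak 173 med 124 q 1.493
mark 1 peak 153 med 115 q 1.473
mark 2 peak 157 med 129 q 1.511
mark 3 peak 169 med 121 q 1.54
```

```bash
python3 -m pendant "[[0.3,0.4,-5,0.093,0.069,-0.303,0.1],[0.3,0.4,-5,0.093,0.069,-0.303,0.1],[0.3,0.4,-5,0.093,0.069,-0.303,0.1],[0.3,0.4,-5,0.093,0.069,-0.303,0.1]]"; python3 -c "
from h import *
st();delta([453.7,285.2,310],Rt([0,0,-1],yv(1.236)))"
```

```text
time_s: 29.95
tool_pos: [453.4, 284.7, 440.2]
ee_rot: [0.536, 3.092, 0.003]
wrist_force: [-0.4, 0.3, -2.5]
finger_gap: 0.257
finger_force: 29.9
29.95 [453.4 284.7 440.2] grasp [454.  285.  259.8] j [-0.41  0.18 -0.31  1.86  0.06  1.1   0.49] F [-0.4  0.3 -2.5] [ 0.03 -0.12 -0.01] gap 24.2 29.880259931087494
delta [0.2, 0.2, 130.2] [0.003, 0.003, -0.008] dist 130.2
```

```bash
python3 -m pendant "[[0.2,0.2,45,0.003,0.003,-0.008,0.1],[0.2,0.2,90,0.003,0.003,-0.008,0.1],[0.2,0.2,130,0.003,0.003,-0.008,0.1],[0.2,0.2,130,0.003,0.003,-0.008,0.1],[0.2,0.2,130,0.003,0.003,-0.008,0.1]]"; python3 -c "
from h import *
st();delta([453.7,285.2,292],Rt([0,0,-1],yv(1.236)))
s=optics.capture('side')
o=arm.observe();rm=R.from_rotvec(o['ee_rot']).as_matrix();m=o['tool_pos']+rm[:,2]*(180.4+92)
q0=proj(s,m)[0];x0,y0=int(q0[0])-33,int(q0[1])-30
out=cv2.resize(s['color'][y0:y0+50,x0:x0+66,::-1],None,fx=12,fy=12,interpolation=cv2.INTER_LANCZOS4)
P=np.array([m+14.5*(a*rm[:,0]+b*rm[:,1]) for a,b in [(1,1),(-1,1),(-1,-1),(1,-1)]])
cv2.polylines(out,[((proj(s,P)-[x0,y0]+.5)*12).astype(int).reshape(-1,1,2)],True,(0,0,255),1)
P=np.array([[m[0],m[1],10]+30*(a*rm[:,0]+b*rm[:,1]) for a,b in [(1,1),(-1,1),(-1,-1),(1,-1)]])
cv2.polylines(out,[((proj(s,P)-[x0,y0]+.5)*12).astype(int).reshape(-1,1,2)],True,(0,255,0),1)
cv2.imwrite('pics/c8.png',out)"
```

```text
time_s: 30.45
tool_pos: [453.3, 285.6, 311.8]
ee_rot: [-0.519, -3.098, 0.0]
wrist_force: [-0.1, -0.0, -1.1]
finger_gap: 0.255
finger_force: 29.9
30.45 [453.3 285.6 311.8] grasp [453.1 285.6 131.4] j [-0.43  0.33 -0.3   1.99  0.13  0.84  0.44] F [-0.1 -0.  -1.1] [ 0.06 -0.1   0.01] gap 24.0 29.880754351615906
delta [-0.6, -0.2, 19.8] [-0.0, -0.001, 0.003] dist 19.8
```

View pics/c8.png

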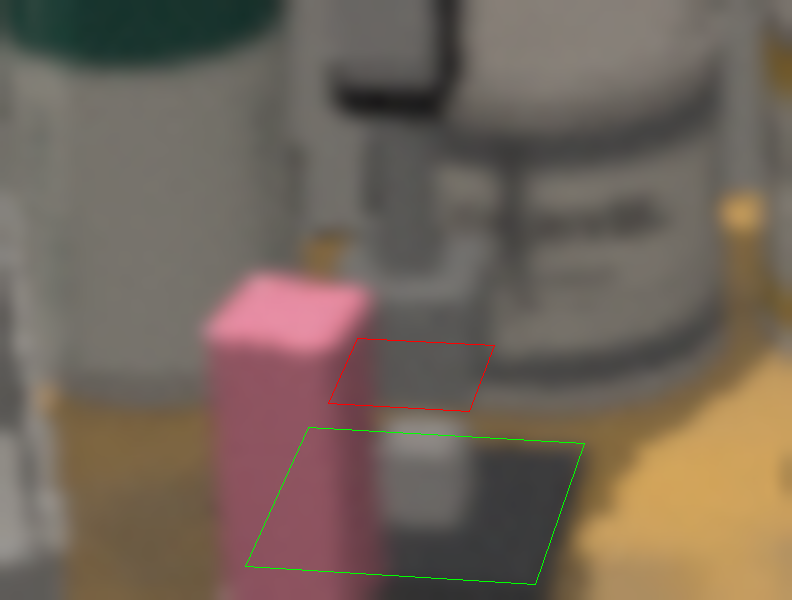

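The picture shows the mouth (red, centre (412,374)) above the post top at (422,440), offset less than 2 mm. I nudge +x and go down.

```bash
python3 -m pendant "[[-1.2,-0.2,8,0,0,0,0.1],[-1.2,-0.2,15,0,0,0,0.1],[-1.2,-0.2,20,0,0,0,0.1],[-1.2,-0.2,20,0,0,0,0.1]]"; python3 -c "
from h import *
st();delta([453.7,285.2,282.5],Rt([0,0,-1],yv(1.236)))"
```

```text
time_s: 30.9
tool_pos: [454.1, 284.8, 290.9]
ee_rot: [-0.515, -3.098, -0.0]
wrist_force: [-0.0, 0.6, -2.0]
finger_gap: 0.251
finger_force: 29.9
30.9 [454.1 284.8 290.9] grasp [453.9 284.9 110.5] j [-0.43  0.35 -0.3   2.01  0.14  0.8   0.43] F [-0.   0.6 -2. ] [ 0.09 -0.2   0.02] gap 23.6 29.880924224853516
delta [0.5, 0.2, 8.4] [-0.0, -0.001, 0.006] dist 8.4
```

Mouth is about 9 mm above the plate and over the post, with no resistance. I lower until contact and release.

```bash
python3 -m pendant "[[0,0.2,4,0,0,0,0.1],[0,0.2,8,0,0,0,0.1],[0,0.2,9,0,0,0,0.1],[0,0.2,9,0,0,0,0.1]]"; python3 -c "
from h import *
st()"
```

```text
time_s: 31.3
tool_pos: [454.2, 285.0, 282.0]
ee_rot: [-0.514, -3.098, 0.0]
wrist_force: [-0.3, 0.4, -1.5]
finger_gap: 0.256
finger_force: 29.9
31.3 [454.2 285.  282. ] grasp [453.9 285.  101.6] j [-0.43  0.37 -0.3   2.01  0.15  0.78  0.43] F [-0.3  0.4 -1.5] [ 0.03 -0.13  0.07] gap 24.1 29.88080620765686
```

```bash
python3 -m pendant "[[0,0,1,0,0,0,0.1],[0,0,2,0,0,0,0.1],[0,0,2,0,0,0,0.1]]"; python3 -c "
from h import *
st()"
```

```text
time_s: 31.6
tool_pos: [454.5, 285.0, 281.4]
ee_rot: [-0.515, -3.099, -0.0]
wrist_force: [-2.8, -3.5, 16.9]
finger_gap: 0.255
finger_force: 30.0
31.6 [454.5 285.  281.4] grasp [454.5 285.  101. ] j [-0.43  0.37 -0.29  2.01  0.15  0.78  0.43] F [-2.8 -3.5 16.9] [-1.2   0.93  0.05] gap 24.0 29.988632798194885
```

Firmly on the plate. Ease off, open, retreat.

```bash
python3 -m pendant "[[0,0,-1,0,0,0,0.1],[0,0,-1,0,0,0,0.6],[0,0,-1,0,0,0,0.6],[0,0,-1,0,0,0,0.6],[0,0,-1,0,0,0,0.6],[0,0,-1,0,0,0,0.6],[0,0,-1,0,0,0,0.6]]"; python3 -c "
from h import *
st()"; python3 -m pendant "[[0,0,-20,0,0,0,0.6],[0,0,-60,0,0,0,0.6],[0,0,-110,0,0,0,0.6],[0,0,-150,0,0,0,0.6],[0,0,-150,0,0,0,0.6]]";python3 - <<'E'
from h import *
st();s=optics.capture('side');marks(range(4))
g=cv2.resize(s["color"],None,fx=4,fy=4,interpolation=cv2.INTER_CUBIC).astype(int).mean(2); m=np.zeros(g.shape,bool); m[162*4:192*4,244*4:262*4]=1
cs,_=cv2.findContours(((g<55)&m).astype(np.uint8),0,1); r=cv2.minAreaRect(max(cs,key=cv2.contourArea)); print((np.array(r[0])+.5)/4-.5,np.array(r[1])/4,r[2],"before [252.3 177.1] [25.8 10.7]")
E
```

```text
time_s: 32.3
tool_pos: [454.2, 285.0, 281.2]
ee_rot: [-0.514, -3.098, 0.0]
wrist_force: [0.1, -0.3, -0.2]
finger_gap: 0.601
finger_force: 0.0
32.3 [454.2 285.  281.2] grasp [454.  285.  100.8] j [-0.43  0.37 -0.29  2.01  0.15  0.78  0.43] F [ 0.1 -0.3 -0.2] [ 0.   -0.17  0.02] gap 56.5 0.0
time_s: 32.8
tool_pos: [455.0, 285.7, 436.8]
ee_rot: [0.514, 3.094, 0.008]
wrist_force: [-0.6, -0.4, 1.0]
finger_gap: 0.602
finger_force: 0.0
32.8 [455.  285.7 436.8] grasp [456.  286.5 256.4] j [-0.4   0.19 -0.32  1.86  0.07  1.09  0.5 ] F [-0.6 -0.4  1. ] [-0.02 -0.16 -0.02] gap 56.6 0.0
mark 0 peak 176 med 126 q 1.49
mark 1 peak 157 med 117 q 1.476
mark 2 peak 159 med 132 q 1.51
mark 3 peak 173 med 124 q 1.542
[252.54067993 177.11724854] [26.20559883 11.35081768] 87.31622314453125 before [252.3 177.1] [25.8 10.7]
```

The key is back at its original height and upright, and all four screws are home.

```bash
python3 -c "
from plant import arm
print(arm.finish_job())"
```

```text
the job is handed in; nothing more can be done
None
```

The job is handed in at about 33 s: all four screws were tightened in cross order 0-2-1-3 in both passes (first-pass turns about 0.69–0.78 rad, screw 0 lowest) and then to their stops at about 1.5 rad, and the box key is back upright over its post and released.

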